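# Fix specimen cups on the hand-pumped hold-down plate

### The job

Stand every specimen cup upright on the steel hold-down plate of the vacuum station and turn the valve collar until its pointer clicks in at the single bar. Then pump the lever exactly three full strokes, right down and all the way up again each time, so that the gauge needle stands at its third mark, and then turn the collar on to the double bar to hold the vacuum. Leave the other things on the board where they are.

Things in the scene. Friction and masses are not known exactly. Their poses are not given: they have to be found in the camera images.
- board: grey board fixed across the sink, 427 x 420 x 13 mm; everything of the task stands on it. Origin in the middle of its underside, its top 13 mm higher. The work lies to the robot's right; a tall analyser (530 mm) stands to its left, front face 0.22 m from the base axis: an arm with a wide shoulder must keep turned right and may have to lean its tool
- station: station fixed on the board: white pump head 112 deep (x), 212 wide (y -96 to 116 mm), top 50 mm over the board. Origin on the board under the head; x to its back, y left seen from the front, z up; front faces -x. On top: barrel with collar at x 4, y -45; lever between cheeks (102 mm over the board) at x 10 to 53, y 11 to 59; gauge at x -26, y 88. In front at the right: the hold-down plate
- plate (a point): centre of the top of the steel hold-down plate, 200 mm (x) by 82 mm (y), 3 mm thick, low in front of the pump head (its back edge 8 mm before the head); axes as the station. Room for three cups in a row along x, 68 mm apart (rings of small holes)
- collar (a joint): collar angle in rad, grows anticlockwise seen from above; 0 to 1.8 with end stops. Clicks in at 0, 0.6 (dots), 1.2 (single bar) and 1.8 (double bar); takes about 0.2 N m to leave a click, springs into the nearest one when let go. Starts at 0 or 0.6
- collar_grip (a point): on the collar's vertical axis at the height to grip it: round ribbed black band, dia 58 mm, from 23 mm below to 7 mm above this point; below it a skirt of dia 69 mm. The fixed steel barrel, dia 42, goes through it and ends 25 mm above this point. Turns with the collar
- pointer (a point): tip of the black pointer lug on the collar's skirt, 46 mm from its axis; turns with the collar
- mark (a point): single bar on the head's top, 48 mm from the barrel's axis: the pointer over it means joint collar 1.2
- hold_mark (a point): double bar on the head's top, 48 mm from the barrel's axis: the pointer over it means joint collar 1.8
- lever (a joint): pump lever in rad: 0 up at rest, 0.48 right down (stop). A spring lifts it; takes 3 N at first, about 10 N at the bottom. Only a stroke right down counts, and it must come right up before the next
- lever_tip (a point): centre of the top face of the lever's black finger pad, 30 mm long (x), 26 mm wide (y); moves with the lever. The pivot lies 79 mm toward the station's +x of it at rest. From rest to right down it sinks 39 mm in an arc (2 mm toward -x)
- needle (a joint): gauge needle in rad: 0 at the start, steps 0.52 clockwise (seen from above) with each full stroke and stays; the third mark is 1.57. Reads up to 0.05 less when the lever is up. It cannot go back
- gauge (a point): centre of the round gauge face (dia 47 mm) on the head's top; marks 30 degrees apart, zero and third are long, the third is heavy
- sample_cup_a_mid (a point): red-capped screw-cap specimen cup, 64 mm tall, about 120 g, heavy at the bottom, smooth; its cap is the top 14 mm, dia 52 mm, the body below it dia 47 mm. This point is on its axis, half-way up (32 mm over its underside); z is its axis. Stands on the board at the start; may be absent (None)
- sample_cup_b_mid (a point): red-capped screw-cap specimen cup, 64 mm tall, about 120 g, heavy at the bottom, smooth; its cap is the top 14 mm, dia 52 mm, the body below it dia 47 mm. This point is on its axis, half-way up (32 mm over its underside); z is its axis. Stands on the board at the start; may be absent (None)
- sample_cup_cc_mid (a point): white-capped screw-cap specimen cup, 64 mm tall, about 120 g, heavy at the bottom, smooth; its cap is the top 14 mm, dia 52 mm, the body below it dia 47 mm. This point is on its axis, half-way up (32 mm over its underside); z is its axis. Stands on the board at the start; may be absent (None)
- grey_bottle: bystander: grey reagent bottle, dia 58, 105 mm tall; origin at its underside
- oil_dropper: bystander: small white dropper bottle with pointed tip, dia 27, 74 mm tall; origin at its underside
- forceps: bystander: steel forceps lying flat, 122 x 14 x 6 mm along its x; origin at its underside

How it is judged:
By the outcome, as a careful person would: the job done as asked, in the order asked, and still so for the second after the job is handed in, with the robot touching nothing.
Of sample_cup_a, sample_cup_b, sample_cup_cc only 2 to 3 are there at a start; the rules pass over those that are not, and their reading is None.
At some moment in a run one of sample_cup_a, sample_cup_b, sample_cup_cc may be knocked a few centimetres aside while the robot is not near it.
It also fails if it takes over 192 s, if anything falls off the work surface, if the arm or the gripper's body presses on something with over 40 N, if the wrist force passes 120 N, or if a joint passes its speed limit or range.

### The arm

A 6-joint arm with a two-finger parallel gripper is mounted at the origin on a cart in front of the work surface, level with it; the furniture and walls round the work are solid. World frame = base frame: x ahead of the robot, y to its left, z up, the work surface at z = 0. Lengths are in m, angles in rad, forces in N, time in s.
With the tool pointing down it reaches from about 0.3 to 0.95 m from the base axis. Payload 3.1 kg.
Tool frame: the origin (TCP) lies at the centre of the arm's flange, where the gripper is bolted on; the fingertips stand 173 mm ahead of it and the grasp point (between the pads) lies manip.grip_depth ahead of it (manip.grip_depth is the distance from the TCP to the grasp point, in m); y points along the fingers, z is the direction in which the jaws open and shut, and the axes are right-handed (so a half turn about y gives the same grasp; the last joint's range is limited). The gripper opens to 85 mm and grips with 20 to 120 N. Pads are 22 mm wide; open, the fingers measure 114 mm over their backs; the gripper's body (76 mm by 85 mm) begins 54 mm behind the grasp point. The pads swing forward as they close: fully open they stand 13 mm farther back than shut.
Start: joints at [-0.07, 0.308, 1.634, -0, 1.2, -0.07], TCP at [0.625, -0, 0.405] pointing down, gripper open.
Joint ranges: [-3.06, 3.06], [-0.79, 1.96], [0.05, 2.63], [-1.19, 4.34], [0.05, 2.64], [-2.94, 2.94]. Speed limits (rad/s): [2.79, 2.79, 3.14, 3.14, 3.14, 3.14].

### API

Orientations are given as [roll, pitch, yaw] about the fixed x, y, z axes, in that order (R = Rz(yaw) Ry(pitch) Rx(roll)).
In Python, from workcell import manip, cams, nets gives the robot as it stands. The module is installed in compiled form; this text tells all that it offers.
- The arm moves only by the tool send_rows, never from a script. Its arguments are lists of equal length, an entry for each row: "dp": the shift along the tool's x, y, z in units of 30 mm (1.0 is 30 mm), a list of three; "angular": the turn, a rotation vector about the tool's x, y, z in units of 6 degrees (1.0 is 6 degrees), a list of three; "grip": the finger opening in mm, from 0 to 85.4. A call has exactly 5 rows; each row shifts and turns the pose as measured when the row begins, along the tool's axes as they then stand; what a row does not reach is not made up. A row lasts 1/12 s, in which the tool goes at most 41.7 mm and 7.16 degrees, less where a joint would pass 70% of its speed; a pose out of reach is approached as far as the arm can. A call is refused whole if a number of a shift passes 1 or a number of a turn 1, either way. A call with a gripper value outside its range is refused whole. The fingers move at their own pace and stop on an object; "newtons" is the grip in N (left out, the last holds). Time passes only in rows, so rows that do not move let the fingers close, or fill a call up. It gives the time, the measured TCP pose, the force and the opening at its end, in the units of the state.
- manip.get_state(): the state, without advancing time (a new reading comes with each control period).
- cams.get_image(name): name is "scene" or "side" or "wrist"; returns a dict with "color" (480x640x3 uint8, blue, green, red), "camera_matrix" (3x3 intrinsics, pixels), "xyz" and "rotation" of the camera in the world; the wrist camera has in their place "tool_from_camera" (4x4, takes a point from camera to tool coordinates, whose origin is the TCP and whose axes are the tool frame's). Camera axes: x right, y up, looking along -z (the intrinsics and any distortion apply to the point x, -y, -z); pixel columns grow to the right and rows downward; lengths in m; the calibration is good to about 2 mm. A picture is of the moment at which its call begins: read the wrist's pose just before it. There is no depth.
- manip.close_job(): hands the job in, once; it reports no verdict.
Trained networks look in the newest picture that a camera, given by its name, has taken for a name from the list of things; names that differ only in an ending like _2 or _b are one class to them, and where a whole thing is asked for, a point or a joint stands for the part that bears it (a point fixed in the world has none). Each returns a list of dicts, best first, with "conf" (0 to 1); they miss things now and then, are a little off and sometimes report something else, mostly with a low value. They report only what shows in the picture. A call takes as long as a camera call.
- nets.search_frame(camera, name): "at" ([x, y, z] in m, in the coordinates of the camera as it stood for that picture, good to about 4 mm: the middle of the surface that is visible of it).
- nets.spot_point(camera, name): "at" ([x, y, z] in m, in the coordinates of the camera as it stood for that picture, good to about 4 mm: a listed point, or the origin of a listed thing).
The state is a dict: "time_s": time; "q": joint angles; "joint_velocities": joint speeds; "joint_efforts": joint torques, N m; "tcp_pos": TCP position; "tool_rot": TCP orientation; "contact_force": force on the tool from outside, world axes, zero at the start; "torque": the same for the moment, N m; "opening": finger opening in m.
Only numpy, scipy, OpenCV 4.12 (cv2) and the standard library are available. Lean on these libraries where they do the work, as an engineer would, in place of code of your own. Each camera call takes 0.05 s, during which the arm holds its last target. There are 200 camera calls.

## Working session

There is one attempt and no reset: what is moved stays moved. The work goes in short steps, Python scripts to look and compute and a tool call to move; the robot and the scene stay as the last step left them, time stands still between calls to the robot, and variables do not carry over. Pictures are saved under pics/ and viewed, about 12 in all and at most 16, crops included, and the job is handed in when it is done.

Besides the shell and the picture viewer there is one more tool, called after "Request:" as name(argument=value, ...) on one line, values as JSON. send_rows: Moves the arm, as the interface text tells. Its arguments: {"type":"object","properties":{"dp":{"type":"array"},"angular":{"type":"array"},"grip":{"type":"array"},"newtons":{"type":"number"}},"required":["dp","angular","grip"]}

```bash
mkdir -p pics; cat > h.py <<'E'
import numpy as np, cv2
from scipy.spatial.transform import Rotation as R
from workcell import manip, cams, nets
def st():
    s=manip.get_state(); return s
def Rt(s): return R.from_euler('xyz',s['tool_rot']).as_matrix()
def campose(n):
    s=st(); im=cams.get_image(n)
    if n=='wrist':
        T=np.array(im['tool_from_camera']); Rm=Rt(s)
        return im, Rm@T[:3,:3], np.array(s['tcp_pos'])+Rm@T[:3,3]
    r=np.array(im['rotation'])
    if r.shape!=(3,3): r=R.from_euler('xyz',r).as_matrix()
    return im, r, np.array(im['xyz'])
def find(n,names,save=None,kind='spot_point'):
    im,r,p=campose(n)
    if save: cv2.imwrite('pics/'+save,im['color'])
    out={}
    for k in names:
        out[k]=[(round(d['conf'],2),np.round(r@np.array(d['at'])+p,4).tolist()) for d in getattr(nets,kind)(n,k)][:4]
        print(n,k,out[k])
    return im,r,p,out
def px(im,r,p,w):
    c=r.T@(np.array(w)-p); K=np.array(im['camera_matrix'])
    u=K@np.array([c[0],-c[1],-c[2]]); return (u[:2]/u[2]).round(1)
def ray(im,r,p,uv,z):
    K=np.array(im['camera_matrix']); d=np.linalg.inv(K)@np.array([uv[0],uv[1],1.]); d=r@np.array([d[0],-d[1],-d[2]])
    return p+d*(z-p[2])/d[2]
def rel(target,rpy=None):
    "shift in tool axes units of 30mm, and rotvec units of 6deg"
    s=st(); Rm=Rt(s); d=Rm.T@(np.array(target)-np.array(s['tcp_pos']))/0.03
    o=(d.round(2),)
    if rpy is not None:
        q=R.from_matrix(Rm.T@R.from_euler('xyz',rpy).as_matrix()).as_rotvec()/np.radians(6); o+=(q.round(2),)
    return o
E
python3 - <<'E'
from h import *
s=st();print(s, manip.grip_depth); print(Rt(s).round(3))
N=['board','station','plate','collar_grip','pointer','mark','hold_mark','lever_tip','gauge','sample_cup_a_mid','sample_cup_cc_mid','grey_bottle','oil_dropper','forceps']
for n in ['scene','side']:
    im,r,p,o=find(n,N,n+'0.png'); print(p)
print(nets.search_frame('scene','sample_cup_a_mid'))
find('wrist',['sample_cup_a_mid'],'wrist0.png')
E
```

```text
{'time_s': 0.0, 'q': array([-6.97100114e-02,  3.09013278e-01,  1.63518583e+00, -1.87070902e-05,
        1.19970400e+00, -6.97208250e-02]), 'joint_velocities': array([ 0.00135664,  0.00198304,  0.00053719, -0.00060275, -0.00065717,
       -0.00010495]), 'joint_efforts': array([ 1.43707580e-04, -4.15252447e+01, -2.76667070e+01, -1.74997494e-04,
        1.01000658e-02, -1.14578896e-05]), 'tcp_pos': array([ 6.24576943e-01, -6.53586031e-06,  4.03441809e-01]), 'tool_rot': array([-1.57310238e+00,  1.43580613e-04, -1.57077887e+00]), 'contact_force': array([-1.14156211, -0.27931602,  0.15428647]), 'torque': array([0.01842637, 0.02624504, 0.02902714]), 'opening': 0.0853610677797541} 0.1547
[[ 0.    -0.002  1.   ]
 [-1.     0.     0.   ]
 [-0.    -1.    -0.002]]
scene board [(0.74, [0.3621, -0.367, 0.0208])]
scene station [(0.78, [0.4597, -0.5381, 0.0334]), (0.72, [0.5138, -0.4692, 0.0909]), (0.28, [0.4562, -0.4787, 0.1526])]
scene plate [(0.84, [0.327, -0.4344, 0.0361])]
scene collar_grip [(0.89, [0.4267, -0.5678, 0.1315])]
scene pointer [(0.62, [0.4382, -0.5273, 0.0991])]
scene mark [(0.87, [
[... 906 characters left out ...]
.8, [0.4401, -0.521, 0.1014])]
side mark []
side hold_mark [(0.76, [0.3861, -0.5412, 0.0843])]
side lever_tip [(0.83, [0.4555, -0.4828, 0.1474])]
side gauge []
side sample_cup_a_mid [(0.83, [0.3121, -0.2736, 0.0624])]
side sample_cup_cc_mid [(0.75, [0.3525, -0.3387, 0.0649]), (0.72, [0.3126, -0.2735, 0.064]), (0.22, [0.4408, -0.5261, 0.1046])]
side grey_bottle [(0.81, [0.374, -0.2075, 0.0321]), (0.29, [0.4039, -0.4004, 0.0605])]
side oil_dropper [(0.58, [0.4706, -0.2389, 0.0312])]
side forceps [(0.16, [0.3653, -0.3676, 0.0242])]
[-0.1426922  -0.39671798  0.77976334]
[{'at': [-0.1238, -0.0579, -0.8611], 'conf': 0.85}, {'at': [0.0344, -0.0492, -0.8684], 'conf': 0.43}]
wrist sample_cup_a_mid []
```

View pics/scene0.png

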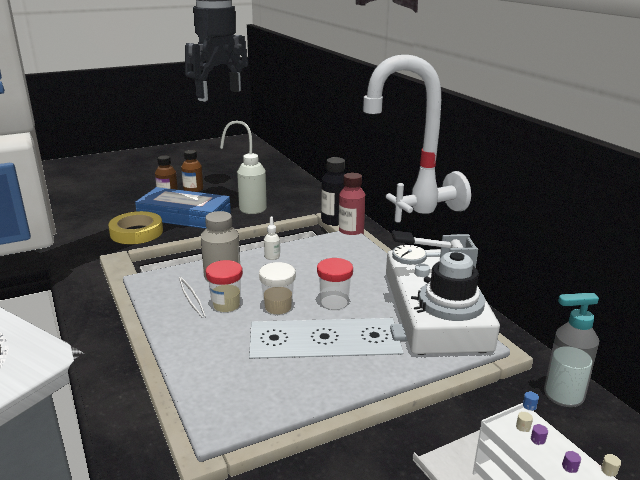

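View pics/side0.png

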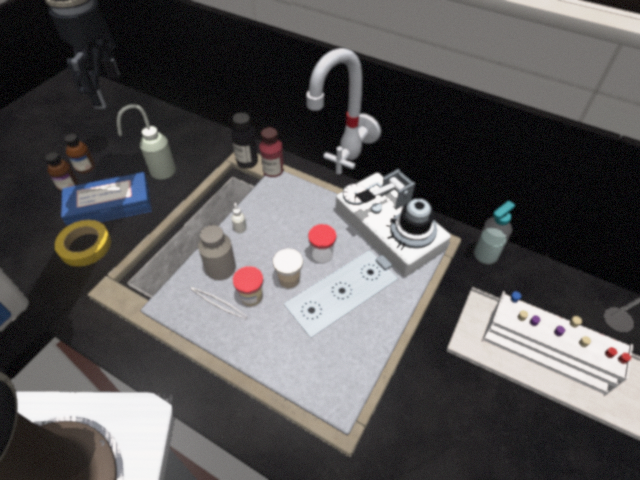

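Three cups are present: red A at scene px (225,287), white at (278,288) and red B at (335,284). The plate is empty and the pointer sits near the head's front. The faucet spout at scene (373,105) / side (316,100) is the main obstacle, so I'll triangulate it and fit the station frame.

```bash
python3 - <<'E'
from h import *
V={n:campose(n) for n in('scene','side')}
def dr(n,uv):
    im,r,p=V[n]; K=np.array(im['camera_matrix']); d=np.linalg.inv(K)@np.array([*uv,1.]); d=r@np.array([d[0],-d[1],-d[2]]); return p,d/np.linalg.norm(d)
def tri(a,b):
    A=np.zeros((3,3));v=np.zeros(3)
    for n,uv in(('scene',a),('side',b)):
        p,d=dr(n,uv);M=np.eye(3)-np.outer(d,d);A+=M;v+=M@p
    return np.linalg.solve(A,v).round(3)
print('spout',tri((373,105),(316,100)),'band',tri((428,160),(353,120)),'top',tri((405,60),(340,53)),'handle',tri((398,203),(338,160)))
for k,a,b in(('A',(225,270),(249,280)),('W',(277,272),(288,261)),('B',(335,267),(322,237))): print(k,tri(a,b))
print('slots',[tri(a,b) for a,b in(((274,337),(312,310)),((324,336),(342,290)),((375,335),(370,271)))])
# station fit
ob={'collar':(.4254,-.5665),'plate':(.3267,-.4372),'gauge':(.5123,-.4648)}
m={'collar':(.004,-.045),'plate':(-.164,-.045),'gauge':(-.026,.088)}
P=np.array([m[k] for k in m]);Q=np.array([ob[k] for k in m]);
rot,_=R.align_vectors(np.c_[Q-Q.mean(0),0*Q[:,0]],np.c_[P-P.mean(0),0*P[:,0]]);y=rot.as_euler('xyz')[2]
M=rot.as_matrix()[:2,:2];t=Q.mean(0)-M@P.mean(0);print('yaw',np.degrees(y),t,(P@M.T+t-Q).round(4))
for i in(-.232,-.164,-.096):print((M@[i,-.045]+t).round(4))
print('pad',M@[-.04,.035]+t)
E
```

```text
spout [ 0.517 -0.389  0.303] band [ 0.576 -0.456  0.218] top [ 0.543 -0.424  0.368] handle [ 0.537 -0.43   0.155]
A [ 0.307 -0.278  0.095]
W [ 0.346 -0.342  0.095]
B [ 0.401 -0.402  0.095]
slots [array([ 0.281, -0.384,  0.039]), array([ 0.322, -0.437,  0.038]), array([ 0.367, -0.491,  0.035])]
yaw -52.666730387732215 [ 0.45959666 -0.53839323] [[ 0.0008 -0.0024]
 [-0.0023  0.0019]
 [ 0.0015  0.0004]]
[ 0.2831 -0.3812]
[ 0.3244 -0.4353]
[ 0.3656 -0.4894]
pad [ 0.4631679  -0.48536262]
```

Request:
send_rows(dp=[[0.5, 0, -0.4], [0.9, 0, -0.7], [0.9, 0, -0.7], [0.9, 0, -0.7], [0.9, 0, -0.7]], angular=[[0, 0, 0], [0, 0, 0], [0, 0, 0], [0, 0, 0], [0, 0, 0]], grip=[70, 70, 70, 70, 70], newtons=40)

```text
time_s: 2.17
tcp_pos: [0.5299, -0.1218, 0.4044]
tool_rot: [-1.565, 0.002, -1.56]
contact_force: [0.5, -0.6, -0.0]
opening: 0.0698
```

Request:
send_rows(dp=[[0.9, 0, -0.7], [0.9, 0, -0.7], [0.9, 0, -0.7], [0.9, 0, -0.7], [0.5, 0, -0.4]], angular=[[0, 0, 0], [0, 0, 0], [0, 0, 0], [0, 0, 0], [0, 0, 0]], grip=[70, 70, 70, 70, 70])

```text
time_s: 2.58
tcp_pos: [0.4288, -0.2518, 0.4047]
tool_rot: [-1.564, -0.001, -1.559]
contact_force: [1.3, 0.5, 0.4]
opening: 0.0701
```

Request:
send_rows(dp=[[0, 0, 0], [0, 0, 0], [0, 0, 0], [0, 0, 0], [0, 0, 0]], angular=[[0, -1, 0], [0, -1, 0], [0, -1, 0], [0, -1, 0], [0, -1, 0]], grip=[70, 70, 70, 70, 70])

```text
time_s: 3.0
tcp_pos: [0.4244, -0.257, 0.4057]
tool_rot: [-1.566, -0.007, -1.023]
contact_force: [0.9, 0.1, 0.6]
opening: 0.0698
```

```bash
python3 - <<'E'
from h import *
s=st();print(s['tcp_pos'],s['tool_rot'],s['time_s'],s['opening'],s['q'])
print(rel([.4015,-.4015,.36],[-np.pi/2,0,-np.pi/2+np.radians(37.3)]))
find('wrist',['sample_cup_a_mid','sample_cup_cc_mid','plate','lever_tip','pointer','mark','collar_grip'],'w1.png')
E
```

```text
[ 0.42435364 -0.25698878  0.40570593] [-1.56646973 -0.00694634 -1.02343411] 3.0 0.06981349197323894 [-6.32717882e-01  5.41536569e-02  1.93211341e+00  1.48637843e-03
  1.14725539e+00 -1.18070054e+00]
(array([ 3.71,  1.54, -3.16]), array([-0.04, -0.99,  0.07]))
wrist sample_cup_a_mid [(0.77, [0.309, -0.2701, 0.0658]), (0.39, [0.3642, -0.3641, 0.0211])]
wrist sample_cup_cc_mid [(0.74, [0.3472, -0.3407, 0.0585])]
wrist plate [(0.85, [0.3242, -0.4352, 0.0343]), (0.65, [0.4081, -0.3994, 0.0644])]
wrist lever_tip []
wrist pointer []
wrist mark [(0.82, [0.4146, -0.5221, 0.0826]), (0.55, [0.3889, -0.5397, 0.0844])]
wrist collar_grip []
```

Request:
send_rows(dp=[[0.8, 0.3, -0.6], [0.8, 0.3, -0.6], [0.8, 0.3, -0.6], [0.8, 0.3, -0.6], [0.5, 0.2, -0.4]], angular=[[0, 0, 0], [0, 0, 0], [0, 0, 0], [0, 0, 0], [0, 0, 0]], grip=[70, 70, 70, 70, 70])

```text
time_s: 3.82
tcp_pos: [0.412, -0.3962, 0.3648]
tool_rot: [-1.563, -0.011, -1.025]
contact_force: [0.1, 0.2, 1.5]
opening: 0.0697
```

Request:
send_rows(dp=[[0, 0, 0], [0, 0, 0], [0, 0, 0], [0, 0, 0], [0, 0, 0]], angular=[[0, -0.8, 0], [0, -0.2, 0], [0, 0, 0], [0, 0, 0], [0, 0, 0]], grip=[70, 70, 70, 70, 70])

```text
time_s: 4.23
tcp_pos: [0.411, -0.4, 0.3622]
tool_rot: [-1.565, -0.009, -0.926]
contact_force: [0.0, -0.9, 0.1]
opening: 0.0699
```

```bash
cat >> h.py <<'E'
YAW=-np.pi/2+np.radians(37.3); DOWN=[-np.pi/2,0,YAW]
def show():
    s=st();print(np.round(s['tcp_pos'],4),np.round(s['tool_rot'],3),round(s['time_s'],2),round(s['opening'],4),np.round(s['contact_force'],1))
E
python3 - <<'E'
from h import *
show()
print(rel([.404,-.4005,.2285],DOWN))
im,r,p,o=find('wrist',['sample_cup_a_mid','sample_cup_cc_mid','plate','lever_tip','pointer','mark','hold_mark','collar_grip'],'w2.png')
print(px(im,r,p,[.404,-.4005,.097]))
E
```

```text
[ 0.411  -0.4     0.3622] [-1.565 -0.009 -0.926] 4.23 0.0699 [ 0.  -0.9  0.1]
(array([-0.17,  4.45, -0.22]), array([-0.05, -0.06,  0.09]))
wrist sample_cup_a_mid []
wrist sample_cup_cc_mid [(0.69, [0.3492, -0.3427, 0.063])]
wrist plate [(0.93, [0.3243, -0.4372, 0.0353])]
wrist lever_tip [(0.72, [0.4622, -0.485, 0.1406])]
wrist pointer [(0.82, [0.4417, -0.5229, 0.094]), (0.55, [0.4771, -0.2385, 0.0296])]
wrist mark [(0.93, [0.4156, -0.5215, 0.0839])]
wrist hold_mark []
wrist collar_grip [(0.5, [0.4392, -0.5244, 0.0961])]
[300.9 231.5]
```

View pics/w2.png

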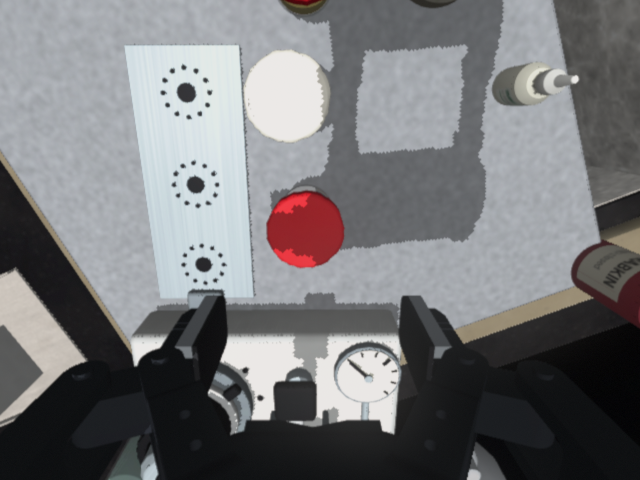

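Wrist view: B's cap centre is at about (306,229) and white's at (287,96). The slot centres are at (187,92), (196,184) and (204,264). I'll turn these into world positions.

```bash
python3 - <<'E'
from h import *
im,r,p=campose('wrist')
B=ray(im,r,p,(306,229),.097);W=ray(im,r,p,(287,96),.097)
S=[ray(im,r,p,u,.036) for u in((187,92),(196,184),(204,264))]
print('B',B.round(4),'W',W.round(4)); print(np.round(S,4)); d=S[2]-S[0];print(np.degrees(np.arctan2(d[1],d[0])),np.linalg.norm(d))
print('gauge',ray(im,r,p,(368,374),.085),'pad',ray(im,r,p,(295,400),.145))
print(rel([B[0],B[1],.2285],DOWN))
E
```

```text
B [ 0.4056 -0.3976  0.097 ] W [ 0.3486 -0.3395  0.097 ]
[[ 0.2846 -0.3815  0.036 ]
 [ 0.3253 -0.4354  0.036 ]
 [ 0.3662 -0.4894  0.036 ]]
-52.916020659850474 0.13530514231843682
gauge [ 0.51674795 -0.46649396  0.085     ] pad [ 0.45603097 -0.47557146  0.145     ]
(array([-0.22,  4.45, -0.11]), array([-0.05, -0.05,  0.09]))
```

Request:
send_rows(dp=[[-0.1, 0.5, -0.1], [-0.1, 0.8, 0], [0, 0.8, 0], [0, 0.8, 0], [0, 0.6, 0]], angular=[[0, 0, 0.1], [0, 0, 0], [0, 0, 0], [0, 0, 0], [0, 0, 0]], grip=[70, 70, 70, 70, 70])

```text
time_s: 5.15
tcp_pos: [0.4061, -0.3992, 0.2569]
tool_rot: [-1.565, -0.01, -0.925]
contact_force: [0.2, -0.4, -0.7]
opening: 0.0701
```

Request:
send_rows(dp=[[0, 0.5, 0], [0, 0.2, 0], [0, 0, 0], [0, 0, 0], [0, 0, 0]], angular=[[0, 0, 0], [0, 0, 0], [0, 0, 0], [0, 0, 0], [0, 0, 0]], grip=[70, 70, 70, 70, 70])

```text
time_s: 5.57
tcp_pos: [0.4023, -0.3961, 0.2258]
tool_rot: [-1.566, 0.007, -0.926]
contact_force: [0.3, 0.5, 0.2]
opening: 0.0701
```

```bash
python3 - <<'E'
from h import *
show(); print(rel([.4056,-.3976,.2285],DOWN))
E
```

```text
[ 0.4023 -0.3961  0.2258] [-1.566  0.007 -0.926] 5.57 0.0701 [0.3 0.5 0.2]
(array([ 0.11, -0.09,  0.06]), array([-0.04, -0.06, -0.07]))
```

Request:
send_rows(dp=[[0.1, 0, 0], [0, 0, 0], [0, 0, 0], [0, 0, 0], [0, 0, 0]], angular=[[0, 0, 0], [0, 0, 0], [0, 0, 0], [0, 0, 0], [0, 0, 0]], grip=[55, 44, 44, 44, 44], newtons=40)

```text
time_s: 5.98
tcp_pos: [0.4056, -0.4003, 0.2297]
tool_rot: [-1.566, -0.001, -0.926]
contact_force: [-0.3, -0.5, -1.0]
opening: 0.0512
```

Request:
send_rows(dp=[[0, 0, 0], [0, 0, 0], [0, 0, 0], [0, -0.3, 0], [0, -0.7, 0]], angular=[[0, 0, 0], [0, 0, 0], [0, 0, 0], [0, 0, 0], [0, 0, 0]], grip=[40, 40, 40, 40, 40])

```text
time_s: 6.4
tcp_pos: [0.4038, -0.3984, 0.2569]
tool_rot: [-1.566, 0.009, -0.926]
contact_force: [0.7, 0.3, -0.9]
opening: 0.0511
```

```bash
python3 - <<'E'
from h import *
show(); print(rel([.3662,-.4894,.2563],DOWN))
E
```

```text
[ 0.4038 -0.3984  0.2569] [-1.566  0.009 -0.926] 6.4 0.0511 [ 0.7  0.3 -0.9]
(array([ 1.67, -0.01, -2.83]), array([-0.04, -0.06, -0.08]))
```

Request:
send_rows(dp=[[0.2, 0, -0.4], [0.4, 0, -0.6], [0.4, 0, -0.7], [0.4, 0, -0.7], [0.3, 0, -0.4]], angular=[[0, 0, 0], [0, 0, 0], [0, 0, 0], [0, 0, 0], [0, 0, 0]], grip=[40, 40, 40, 40, 40])

```text
time_s: 6.82
tcp_pos: [0.3678, -0.493, 0.2618]
tool_rot: [-1.566, 0.0, -0.919]
contact_force: [0.7, 0.6, 0.3]
opening: 0.0509
```

Request:
send_rows(dp=[[0, 0, 0], [0, 0, 0], [0, 0, 0], [0, 0, 0], [0, 0, 0]], angular=[[0, 0, 0], [0, 0, 0], [0, 0, 0], [0, 0, 0], [0, 0, 0]], grip=[40, 40, 40, 40, 40])

```text
time_s: 7.23
tcp_pos: [0.3661, -0.4952, 0.2609]
tool_rot: [-1.566, 0.001, -0.924]
contact_force: [-0.6, -0.1, -2.4]
opening: 0.0512
```

```bash
python3 - <<'E'
from h import *
show(); print(rel([.3662,-.4894,.2325],DOWN))
E
```

```text
[ 0.3661 -0.4952  0.2609] [-1.566e+00  1.000e-03 -9.240e-01] 7.23 0.0512 [-0.6 -0.1 -2.4]
(array([-0.15,  0.95,  0.11]), array([-0.05, -0.04, -0.01]))
```

Request:
send_rows(dp=[[-0.15, 0.3, 0.1], [0, 0.4, 0], [0, 0.2, 0], [0, 0.05, 0], [0, 0, 0]], angular=[[0, 0, 0], [0, 0, 0], [0, 0, 0], [0, 0, 0], [0, 0, 0]], grip=[40, 40, 40, 40, 40])

```text
time_s: 7.65
tcp_pos: [0.3676, -0.4865, 0.2302]
tool_rot: [-1.566, 0.002, -0.919]
contact_force: [-2.0, -0.4, 9.6]
opening: 0.0513
```

Request:
send_rows(dp=[[0, 0.05, 0], [0, 0, 0], [0, 0, 0], [0, 0, 0], [0, 0, 0]], angular=[[0, 0, 0], [0, 0, 0], [0, 0, 0], [0, 0, 0], [0, 0, 0]], grip=[40, 40, 40, 40, 40])

```text
time_s: 8.07
tcp_pos: [0.3686, -0.4869, 0.2303]
tool_rot: [-1.567, 0.0, -0.918]
contact_force: [0.7, -0.4, 0.5]
opening: 0.0515
```

```bash
python3 - <<'E'
from h import *
show(); print(rel([.3662,-.4894,.2325],DOWN))
find('scene',['sample_cup_a_mid','sample_cup_cc_mid'],'s1.png')
E
```

```text
[ 0.3686 -0.4869  0.2303] [-1.567  0.    -0.918] 8.07 0.0515 [ 0.7 -0.4  0.5]
(array([ 0.02, -0.07, -0.11]), array([-0.04,  0.02, -0.  ]))
scene sample_cup_a_mid [(0.88, [0.3089, -0.2721, 0.0638]), (0.54, [0.4607, -0.5347, 0.0318])]
scene sample_cup_cc_mid [(0.71, [0.3519, -0.3447, 0.0663])]
```

View pics/s1.png

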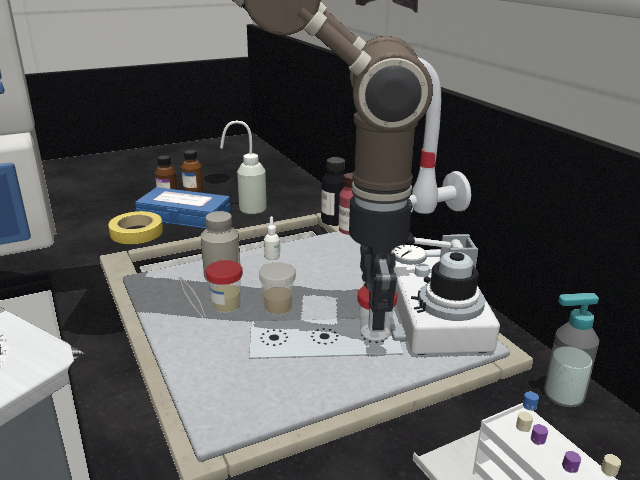

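The scene view shows B standing in the back slot at about (377,315), held by the gripper. White and A haven't moved. Now release and go to white.

Request:
send_rows(dp=[[0, 0, 0], [0, 0, 0], [0, 0, 0], [0, 0, 0], [0, -0.2, 0]], angular=[[0, 0, 0], [0, 0, 0], [0, 0, 0], [0, 0, 0], [0, 0, 0]], grip=[58, 66, 68, 68, 68])

```text
time_s: 8.63
tcp_pos: [0.368, -0.4862, 0.2348]
tool_rot: [-1.566, 0.004, -0.918]
contact_force: [-0.5, -0.1, -1.1]
opening: 0.0679
```

Request:
send_rows(dp=[[0, -0.6, 0], [0, -0.9, 0], [0, -0.9, 0], [0, -0.7, 0], [0, -0.2, 0]], angular=[[0, 0, 0], [0, 0, 0], [0, 0, 0], [0, 0, 0], [0, 0, 0]], grip=[68, 68, 68, 68, 68])

```text
time_s: 9.05
tcp_pos: [0.3672, -0.4858, 0.3364]
tool_rot: [-1.566, 0.011, -0.918]
contact_force: [0.5, -0.4, 1.5]
opening: 0.068
```

```bash
python3 - <<'E'
from h import *
show(); print(rel([.349,-.341,.33],DOWN))
E
```

```text
[ 0.3672 -0.4858  0.3364] [-1.566  0.011 -0.918] 9.05 0.068 [ 0.5 -0.4  1.5]
(array([-4.2 ,  0.27,  2.45]), array([-0.05,  0.01, -0.1 ]))
```

Request:
send_rows(dp=[[-0.6, 0, 0.3], [-0.9, 0, 0.5], [-0.9, 0.1, 0.6], [-0.9, 0.1, 0.6], [-0.9, 0.1, 0.5]], angular=[[0, 0, 0], [0, 0, 0], [0, 0, 0], [0, 0, 0], [0, 0, 0]], grip=[68, 68, 68, 68, 68])

```text
time_s: 9.47
tcp_pos: [0.3512, -0.3429, 0.3332]
tool_rot: [-1.568, -0.009, -0.925]
contact_force: [0.1, 0.3, -0.2]
opening: 0.068
```

Request:
send_rows(dp=[[0, 0, 0], [0, 0, 0], [0, 0, 0], [0, 0, 0], [0, 0, 0]], angular=[[0, 0, 0], [0, 0, 0], [0, 0, 0], [0, 0, 0], [0, 0, 0]], grip=[68, 68, 68, 68, 68])

```text
time_s: 9.88
tcp_pos: [0.3493, -0.3375, 0.3305]
tool_rot: [-1.567, -0.001, -0.921]
contact_force: [-0.1, 0.5, -0.5]
opening: 0.068
```

```bash
python3 - <<'E'
from h import *
show(); im,r,p,o=find('wrist',['sample_cup_a_mid','sample_cup_cc_mid'],'w3.png')
# cap centroids
h=cv2.cvtColor(im['color'],cv2.COLOR_BGR2HSV)
red=((h[...,1]>150)&((h[...,0]<8)|(h[...,0]>172))&(h[...,2]>60)).astype('uint8')
n,l,s,c=cv2.connectedComponentsWithStats(red)
for i in range(1,n):
    if s[i,4]>400: print('red',s[i],ray(im,r,p,c[i],.097).round(4))
print('W',px(im,r,p,[.349,-.341,.097])); print(rel([.349,-.341,.2285],DOWN))
E
```

```text
[ 0.3493 -0.3375  0.3305] [-1.567e+00 -1.000e-03 -9.210e-01] 9.88 0.068 [-0.1  0.5 -0.5]
wrist sample_cup_a_mid [(0.65, [0.3768, -0.2116, 0.0325]), (0.58, [0.3096, -0.2726, 0.0645])]
wrist sample_cup_cc_mid []
red [ 277   70   98  102 7770] [ 0.3098 -0.273   0.097 ]
red [215 401  27  35 486] [ 0.3749 -0.4613  0.097 ]
W [306.7 262.1]
(array([ 0.08,  3.4 , -0.09]), array([-0.03, -0.02,  0.01]))
```

View pics/w3.png

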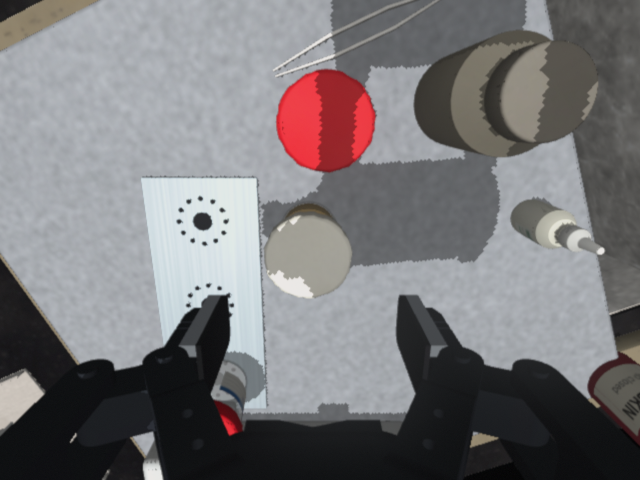

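White's cap is at (308,256), within 4 mm of the estimate. A is at (326,120), with the forceps just clear of it and the bottle to its right.

Request:
send_rows(dp=[[0, 0.4, -0.1], [0, 0.8, 0], [0, 0.9, 0], [0, 0.7, 0], [0, 0.4, 0]], angular=[[0, 0, 0], [0, 0, 0], [0, 0, 0], [0, 0, 0], [0, 0, 0]], grip=[68, 68, 68, 68, 68])

```text
time_s: 10.45
tcp_pos: [0.3504, -0.3458, 0.2369]
tool_rot: [-1.567, -0.017, -0.924]
contact_force: [0.3, -0.3, 1.0]
opening: 0.0682
```

Request:
send_rows(dp=[[0, 0.1, 0], [0, 0, 0], [0, 0, 0], [0, 0, 0], [0, 0, 0]], angular=[[0, 0, 0], [0, 0, 0], [0, 0, 0], [0, 0, 0], [0, 0, 0]], grip=[68, 68, 50, 44, 44])

```text
time_s: 10.87
tcp_pos: [0.3502, -0.347, 0.2321]
tool_rot: [-1.567, -0.013, -0.926]
contact_force: [-0.6, 0.7, -1.3]
opening: 0.0513
```

Request:
send_rows(dp=[[0, 0, 0], [0, 0, 0], [0, 0, 0], [0, 0, 0], [0, 0, 0]], angular=[[0, 0, 0], [0, 0, 0], [0, 0, 0], [0, 0, 0], [0, 0, 0]], grip=[40, 40, 40, 40, 40])

```text
time_s: 11.28
tcp_pos: [0.3509, -0.3478, 0.2348]
tool_rot: [-1.567, -0.019, -0.926]
contact_force: [-0.2, 0.4, -0.6]
opening: 0.0515
```

Request:
send_rows(dp=[[0, -0.3, 0], [0, -0.7, 0], [0, 0, 0], [0, 0, 0], [0, 0, 0]], angular=[[0, 0, 0], [0, 0, 0], [0, 0, 0], [0, 0, 0], [0, 0, 0]], grip=[40, 40, 40, 40, 40])

```text
time_s: 11.7
tcp_pos: [0.3503, -0.3472, 0.2667]
tool_rot: [-1.567, -0.018, -0.926]
contact_force: [-0.6, -0.3, -0.8]
opening: 0.0513
```

```bash
python3 - <<'E'
from h import *
show(); print(rel([.3253,-.4354,.2605],DOWN))
E
```

```text
[ 0.3503 -0.3472  0.2667] [-1.567 -0.018 -0.926] 11.7 0.0513 [-0.6 -0.3 -0.8]
(array([ 1.85,  0.23, -2.44]), array([-0.04, -0.06,  0.18]))
```

Request:
send_rows(dp=[[0.2, 0, -0.3], [0.4, 0, -0.5], [0.4, 0, -0.6], [0.4, 0, -0.6], [0.2, 0, -0.3]], angular=[[0, 0, 0.2], [0, 0, 0], [0, 0, 0], [0, 0, 0], [0, 0, 0]], grip=[40, 40, 40, 40, 40])

```text
time_s: 12.12
tcp_pos: [0.3222, -0.4285, 0.263]
tool_rot: [-1.566, 0.013, -0.92]
contact_force: [-0.6, -0.2, -0.6]
opening: 0.0513
```

Request:
send_rows(dp=[[0, 0, 0], [0, 0, 0], [0, 0, 0], [0, 0, 0], [0, 0, 0]], angular=[[0, 0, 0], [0, 0, 0], [0, 0, 0], [0, 0, 0], [0, 0, 0]], grip=[40, 40, 40, 40, 40])

```text
time_s: 12.53
tcp_pos: [0.3207, -0.4292, 0.2605]
tool_rot: [-1.565, 0.02, -0.924]
contact_force: [-0.3, -0.3, -0.7]
opening: 0.0512
```

```bash
python3 - <<'E'
from h import *
show(); print(rel([.3253,-.4354,.2335],DOWN)); s=st(); print(np.array(s['tcp_pos'])+Rt(s)@[0,.155,0])
im,r,p,o=find('scene',['sample_cup_cc_mid']); cv2.imwrite('pics/s2.png',cv2.resize(im['color'][200:400,200:440],None,fx=2.5,fy=2.5))
im,r,p,o=find('wrist',['sample_cup_cc_mid'])
im,r,p,o=find('side',['sample_cup_cc_mid'])
E
```

```text
[ 0.3207 -0.4292  0.2605] [-1.565  0.02  -0.924] 12.53 0.0512 [-0.3 -0.3 -0.7]
(array([ 0.28,  0.89, -0.01]), array([-0.05, -0.04, -0.19]))
[ 0.3196137  -0.42621459  0.10548744]
scene sample_cup_cc_mid [(0.88, [0.3179, -0.4217, 0.0947])]
wrist sample_cup_cc_mid []
side sample_cup_cc_mid [(0.65, [0.316, -0.4176, 0.0945])]
```

View pics/s2.png

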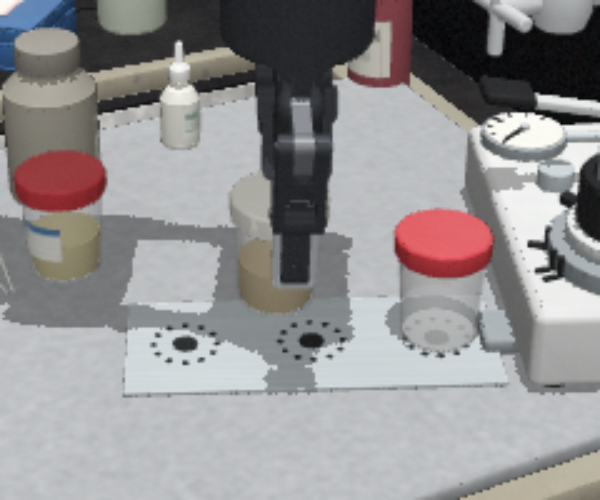

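White is held slightly off-centre, as its estimate at about (0.317,-0.419) also shows. B stands in the back slot. I'll correct for the offset while placing.

Request:
send_rows(dp=[[0.25, 0, -0.1], [0.25, 0, 0], [0, 0, 0], [0, 0, 0], [0, 0, 0]], angular=[[0, 0, -0.1], [0, 0, 0], [0, 0, 0], [0, 0, 0], [0, 0, 0]], grip=[40, 40, 40, 40, 40])

```text
time_s: 13.25
tcp_pos: [0.3287, -0.4455, 0.2612]
tool_rot: [-1.566, 0.005, -0.924]
contact_force: [0.1, 0.1, -0.6]
opening: 0.0511
```

```bash
python3 - <<'E'
from h import *
show(); print(rel([.3253,-.4354,.2335],DOWN))
for i in range(2):
  find('scene',['sample_cup_cc_mid']);find('side',['sample_cup_cc_mid'])
E
```

```text
[ 0.3287 -0.4455  0.2612] [-1.566  0.005 -0.924] 13.25 0.0511 [ 0.1  0.1 -0.6]
(array([-0.33,  0.93,  0.11]), array([-0.05, -0.04, -0.04]))
scene sample_cup_cc_mid [(0.77, [0.3284, -0.4409, 0.0949]), (0.65, [0.4598, -0.5362, 0.0348])]
side sample_cup_cc_mid [(0.93, [0.3269, -0.4394, 0.0956])]
scene sample_cup_cc_mid []
side sample_cup_cc_mid [(0.85, [0.3261, -0.4389, 0.0945]), (0.6, [0.3247, -0.4413, 0.0351])]
```

Request:
send_rows(dp=[[-0.15, 0.3, 0], [0, 0.4, 0], [0, 0.1, 0], [0, 0.05, 0], [0, 0, 0]], angular=[[0, 0, 0], [0, 0, 0], [0, 0, 0], [0, 0, 0], [0, 0, 0]], grip=[40, 40, 40, 40, 40])

```text
time_s: 14.07
tcp_pos: [0.3257, -0.4409, 0.2339]
tool_rot: [-1.566, 0.004, -0.924]
contact_force: [0.5, 1.0, 7.9]
opening: 0.0513
```

Request:
send_rows(dp=[[0, 0.05, 0], [0, 0.05, 0], [0, 0, 0], [0, 0, 0], [0, 0, 0]], angular=[[0, 0, 0], [0, 0, 0], [0, 0, 0], [0, 0, 0], [0, 0, 0]], grip=[40, 40, 40, 40, 40])

```text
time_s: 14.48
tcp_pos: [0.3268, -0.4424, 0.2346]
tool_rot: [-1.566, 0.003, -0.923]
contact_force: [0.3, -0.1, -1.8]
opening: 0.0512
```

```bash
python3 - <<'E'
from h import *
show()
find('scene',['sample_cup_cc_mid']);find('side',['sample_cup_cc_mid'])
E
```

```text
[ 0.3268 -0.4424  0.2346] [-1.566  0.003 -0.923] 14.48 0.0512 [ 0.3 -0.1 -1.8]
scene sample_cup_cc_mid [(0.66, [0.3238, -0.4368, 0.0693])]
side sample_cup_cc_mid [(0.73, [0.3245, -0.4366, 0.0684])]
```

Request:
send_rows(dp=[[0, 0, 0], [0, 0, 0], [0, 0, 0], [0, 0, 0], [0, -0.2, 0]], angular=[[0, 0, 0], [0, 0, 0], [0, 0, 0], [0, 0, 0], [0, 0, 0]], grip=[58, 66, 68, 68, 68])

```text
time_s: 15.1
tcp_pos: [0.3263, -0.4418, 0.2392]
tool_rot: [-1.565, 0.006, -0.923]
contact_force: [-0.8, 1.1, -0.9]
opening: 0.068
```

Request:
send_rows(dp=[[0, -0.6, 0], [0, -0.9, 0], [0, -0.9, 0], [0, -0.7, 0], [0, -0.2, 0]], angular=[[0, 0, 0], [0, 0, 0], [0, 0, 0], [0, 0, 0], [0, 0, 0]], grip=[68, 68, 68, 68, 68])

```text
time_s: 15.52
tcp_pos: [0.3257, -0.4418, 0.3415]
tool_rot: [-1.565, 0.012, -0.923]
contact_force: [1.7, -0.9, 0.2]
opening: 0.0681
```

Request:
send_rows(dp=[[-0.6, 0, 0.3], [-0.9, 0, 0.6], [-0.9, 0, 0.6], [-0.9, 0, 0.6], [-0.9, 0, 0.6]], angular=[[0, 0, 0], [0, 0, 0], [0, 0, 0], [0, 0, 0], [0, 0, 0]], grip=[68, 68, 68, 68, 68])

```text
time_s: 15.93
tcp_pos: [0.3152, -0.2949, 0.347]
tool_rot: [-1.567, -0.006, -0.931]
contact_force: [0.8, 0.3, 0.5]
opening: 0.0679
```

Request:
send_rows(dp=[[-0.6, 0, 0.3], [0, 0, 0], [0, 0, 0], [0, 0, 0], [0, 0, 0]], angular=[[0, 0, 0], [0, 0, 0], [0, 0, 0], [0, 0, 0], [0, 0, 0]], grip=[68, 68, 68, 68, 68])

```text
time_s: 16.35
tcp_pos: [0.3098, -0.2691, 0.3449]
tool_rot: [-1.567, -0.002, -0.926]
contact_force: [0.2, 0.3, -0.7]
opening: 0.068
```

```bash
cat >> h.py <<'E'
def reds(im,r,p,z=.097):
    h=cv2.cvtColor(im['color'],cv2.COLOR_BGR2HSV)
    red=((h[...,1]>150)&((h[...,0]<8)|(h[...,0]>172))&(h[...,2]>60)).astype('uint8')
    n,l,s,c=cv2.connectedComponentsWithStats(red)
    for i in range(1,n):
        if s[i,4]>400: print('red',s[i],ray(im,r,p,c[i],z).round(4))
E
python3 - <<'E'
from h import *
show(); im,r,p,o=find('wrist',['sample_cup_a_mid','sample_cup_cc_mid','grey_bottle'],'w4.png'); reds(im,r,p)
print(rel([.3098,-.273,.2285],DOWN))
E
```

```text
[ 0.3098 -0.2691  0.3449] [-1.567 -0.002 -0.926] 16.35 0.068 [ 0.2  0.3 -0.7]
wrist sample_cup_a_mid [(0.57, [0.3094, -0.272, 0.0637])]
wrist sample_cup_cc_mid [(0.96, [0.3233, -0.4355, 0.0646]), (0.74, [0.3105, -0.2724, 0.0662])]
wrist grey_bottle [(0.89, [0.3757, -0.21, 0.0284])]
red [ 267  210   82   81 5099] [ 0.3086 -0.271   0.097 ]
(array([ 0.1 ,  3.88, -0.09]), array([-0.04, -0.07,  0.01]))
```

Request:
send_rows(dp=[[0, 0.4, -0.1], [0, 0.8, 0], [0, 0.8, 0], [0, 0.3, 0], [0, 0, 0]], angular=[[0, 0, 0], [0, 0, 0], [0, 0, 0], [0, 0, 0], [0, 0, 0]], grip=[68, 68, 68, 68, 68])

```text
time_s: 16.97
tcp_pos: [0.3095, -0.2757, 0.2756]
tool_rot: [-1.566, -0.009, -0.93]
contact_force: [-1.1, 0.0, 0.2]
opening: 0.0676
```

```bash
python3 - <<'E'
from h import *
show(); print(rel([.3095,-.2715,.2285],DOWN)); s=st(); print(np.array(s['tcp_pos'])+Rt(s)@[0,.155,0])
E
```

```text
[ 0.3095 -0.2757  0.2756] [-1.566 -0.009 -0.93 ] 16.97 0.0676 [-1.1  0.   0.2]
(array([-0.13,  1.57,  0.08]), array([-0.05, -0.1 ,  0.09]))
[ 0.31094832 -0.27636247  0.12064502]
```

Request:
send_rows(dp=[[-0.15, 0.3, 0], [0, 0.5, 0], [0, 0.5, 0], [0, 0.2, 0], [0, 0, 0]], angular=[[0, 0, 0.05], [0, 0, 0], [0, 0, 0], [0, 0, 0], [0, 0, 0]], grip=[68, 68, 68, 68, 68])

```text
time_s: 17.38
tcp_pos: [0.3078, -0.274, 0.2299]
tool_rot: [-1.566, -0.007, -0.932]
contact_force: [0.6, 0.2, -0.2]
opening: 0.068
```

Request:
send_rows(dp=[[0, 0, 0], [0, 0, 0], [0, 0, 0], [0, 0, 0], [0, 0, 0]], angular=[[0, 0, 0], [0, 0, 0], [0, 0, 0], [0, 0, 0], [0, 0, 0]], grip=[55, 44, 40, 40, 40])

```text
time_s: 17.8
tcp_pos: [0.3085, -0.2749, 0.2321]
tool_rot: [-1.565, -0.01, -0.932]
contact_force: [0.9, -0.2, -0.4]
opening: 0.0511
```

Request:
send_rows(dp=[[0, 0, 0], [0, 0, 0], [0, 0, 0], [0, -0.3, 0], [0, -0.7, 0]], angular=[[0, 0, 0], [0, 0, 0], [0, 0, 0], [0, 0, 0], [0, 0, 0]], grip=[40, 40, 40, 40, 40])

```text
time_s: 18.22
tcp_pos: [0.3067, -0.2731, 0.2607]
tool_rot: [-1.566, -0.002, -0.932]
contact_force: [-0.2, -0.9, -1.8]
opening: 0.0517
```

```bash
python3 - <<'E'
from h import *
show(); print(rel([.2846,-.3815,.2585],DOWN))
find('scene',['sample_cup_a_mid']);find('side',['sample_cup_a_mid'])
E
```

```text
[ 0.3067 -0.2731  0.2607] [-1.566 -0.002 -0.932] 18.22 0.0517 [-0.2 -0.9 -1.8]
(array([ 2.46,  0.06, -2.75]), array([-0.05, -0.12,  0.02]))
scene sample_cup_a_mid [(0.75, [0.3067, -0.2717, 0.0957])]
side sample_cup_a_mid [(0.54, [0.3141, -0.2783, 0.098])]
```

Request:
send_rows(dp=[[0.3, 0, -0.3], [0.5, 0, -0.6], [0.6, 0, -0.7], [0.6, 0, -0.7], [0.4, 0, -0.4]], angular=[[0, 0, 0], [0, 0, 0], [0, 0, 0], [0, 0, 0], [0, 0, 0]], grip=[40, 40, 40, 40, 40])

```text
time_s: 18.83
tcp_pos: [0.2835, -0.3821, 0.2584]
tool_rot: [-1.565, -0.003, -0.924]
contact_force: [0.6, 0.1, -0.6]
opening: 0.0515
```

Request:
send_rows(dp=[[0, 0, 0], [0, 0, 0], [0, 0, 0], [0, 0, 0], [0, 0, 0]], angular=[[0, 0, 0], [0, 0, 0], [0, 0, 0], [0, 0, 0], [0, 0, 0]], grip=[40, 40, 40, 40, 40])

```text
time_s: 19.25
tcp_pos: [0.2815, -0.3853, 0.2551]
tool_rot: [-1.566, 0.001, -0.929]
contact_force: [-0.4, 1.3, -1.7]
opening: 0.0514
```

```bash
python3 - <<'E'
from h import *
show(); print(rel([.2846,-.3815,.2335],DOWN))
find('scene',['sample_cup_a_mid']);find('side',['sample_cup_a_mid'])
E
```

```text
[ 0.2815 -0.3853  0.2551] [-1.566e+00  1.000e-03 -9.290e-01] 19.25 0.0514 [-0.4  1.3 -1.7]
(array([-0.04,  0.72,  0.15]), array([-0.05, -0.09, -0.01]))
scene sample_cup_a_mid [(0.72, [0.2786, -0.3833, 0.09]), (0.39, [0.4269, -0.5697, 0.1322])]
side sample_cup_a_mid [(0.69, [0.2867, -0.3823, 0.0922]), (0.56, [0.3256, -0.4344, 0.0669])]
```

Request:
send_rows(dp=[[0, 0.3, 0.1], [0, 0.3, 0], [0, 0.1, 0], [0, 0.05, 0], [0, 0.05, 0]], angular=[[0, 0, 0], [0, 0, 0], [0, 0, 0], [0, 0, 0], [0, 0, 0]], grip=[40, 40, 40, 40, 40])

```text
time_s: 19.87
tcp_pos: [0.2863, -0.3842, 0.2332]
tool_rot: [-1.566, -0.004, -0.926]
contact_force: [-5.1, 4.9, 25.0]
opening: 0.0514
```

```bash
python3 - <<'E'
from h import *
show()
find('scene',['sample_cup_a_mid']);find('side',['sample_cup_a_mid'])
E
```

```text
[ 0.2863 -0.3842  0.2332] [-1.566 -0.004 -0.926] 19.87 0.0514 [-5.1  4.9 25. ]
scene sample_cup_a_mid [(0.97, [0.2873, -0.3804, 0.0667])]
side sample_cup_a_mid [(0.94, [0.2921, -0.3841, 0.065])]
```

Request:
send_rows(dp=[[0, -0.05, 0], [0, 0, 0], [0, 0, 0], [0, 0, 0], [0, 0, 0]], angular=[[0, 0, 0], [0, 0, 0], [0, 0, 0], [0, 0, 0], [0, 0, 0]], grip=[40, 58, 66, 68, 68])

```text
time_s: 20.48
tcp_pos: [0.2865, -0.3845, 0.235]
tool_rot: [-1.566, -0.006, -0.926]
contact_force: [-0.3, -0.9, -0.5]
opening: 0.0677
```

Request:
send_rows(dp=[[0, -0.3, 0], [0, -0.8, 0], [0, -0.9, 0], [0, -0.9, 0], [0, -0.9, 0]], angular=[[0, 0, 0], [0, 0, 0], [0, 0, 0], [0, 0, 0], [0, 0, 0]], grip=[68, 68, 68, 68, 68])

```text
time_s: 20.9
tcp_pos: [0.2837, -0.3811, 0.3462]
tool_rot: [-1.564, 0.015, -0.927]
contact_force: [-0.0, -0.5, 1.4]
opening: 0.0682
```

```bash
python3 - <<'E'
from h import *
show(); print(rel([.38,-.50,.40],DOWN))
E
```

```text
[ 0.2837 -0.3811  0.3462] [-1.564  0.015 -0.927] 20.9 0.0682 [-0.  -0.5  1.4]
(array([ 5.07, -1.87,  0.2 ]), array([-0.06, -0.07, -0.14]))
```

Request:
send_rows(dp=[[0.3, -0.4, 0], [0.7, -0.5, 0], [0.9, -0.5, 0], [0.9, -0.4, 0], [0.9, 0, 0]], angular=[[0, 0, -0.1], [0, 0, 0], [0, 0, 0], [0, 0, 0], [0, 0, 0]], grip=[70, 70, 70, 70, 70])

```text
time_s: 21.32
tcp_pos: [0.3504, -0.47, 0.4124]
tool_rot: [-1.565, -0.005, -0.927]
contact_force: [-0.7, -0.5, 0.7]
opening: 0.0699
```

Request:
send_rows(dp=[[0.9, 0, 0], [0.9, 0, 0], [0.9, 0, 0], [0.8, 0, 0], [0.3, 0, 0]], angular=[[0, 0, 0], [0, 0, 0], [0, 0, 0], [0, 0, 0], [0, 0, 0]], grip=[70, 70, 70, 70, 70])

```text
time_s: 21.73
tcp_pos: [0.4233, -0.567, 0.418]
tool_rot: [-1.566, -0.012, -0.927]
contact_force: [-0.8, -0.0, 0.4]
opening: 0.07
```

```bash
python3 - <<'E'
from h import *
show(); print(st()['q'].round(2),rel([.4255,-.5665,.40],DOWN))
im,r,p,o=find('wrist',['sample_cup_a_mid','sample_cup_cc_mid','pointer','mark','hold_mark','collar_grip','lever_tip','gauge'],'w5.png'); reds(im,r,p)
print(px(im,r,p,[.4255,-.5665,.156]))
E
```

```text
[ 0.4233 -0.567   0.418 ] [-1.566 -0.012 -0.927] 21.73 0.07 [-0.8 -0.   0.4]
[-0.99  0.45  1.41  0.01  1.27 -1.64] (array([0.02, 0.6 , 0.07]), array([-0.05, -0.07,  0.11]))
wrist sample_cup_a_mid []
wrist sample_cup_cc_mid [(0.54, [0.4127, -0.5201, 0.086])]
wrist pointer [(0.83, [0.4387, -0.526, 0.096])]
wrist mark [(0.94, [0.4142, -0.522, 0.0849]), (0.32, [0.4594, -0.5391, 0.0319])]
wrist hold_mark [(0.96, [0.3866, -0.5409, 0.0822])]
wrist collar_grip []
wrist lever_tip [(0.58, [0.4665, -0.485, 0.1442])]
wrist gauge [(0.41, [0.5197, -0.4617, 0.0925])]
red [ 283   46   71   77 4196] [ 0.3705 -0.4876  0.097 ]
[313.5 238.9]
```

View pics/w5.png

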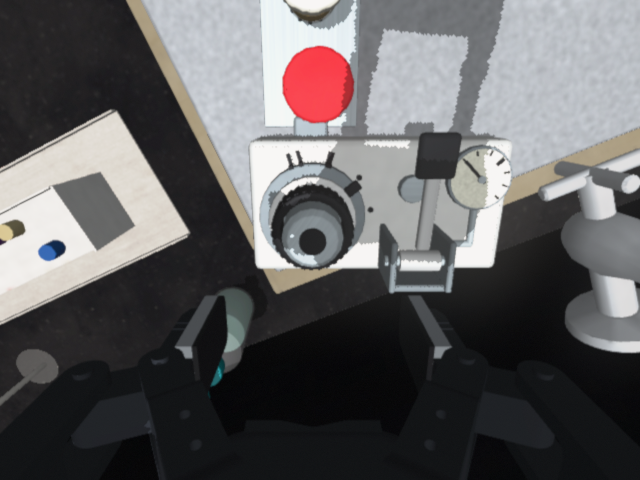

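Pointer at (352,186) is on the second dot, so the collar starts at 0.6. The single bar is at (330,158) and the double bar at (295,157). The barrel top falls within 2 px of the prediction, so I'll descend.

Request:
send_rows(dp=[[0, 0.4, 0.05], [0, 0.7, 0], [0, 0.7, 0], [0, 0.4, 0], [0, 0, 0]], angular=[[0, 0, 0.05], [0, 0, 0], [0, 0, 0], [0, 0, 0], [0, 0, 0]], grip=[70, 70, 70, 70, 70])

```text
time_s: 22.6
tcp_pos: [0.4226, -0.5621, 0.3508]
tool_rot: [-1.566, -0.007, -0.927]
contact_force: [-1.1, 0.2, -0.3]
opening: 0.0703
```

```bash
python3 - <<'E'
from h import *
for i in range(1):
  show(); print(rel([.4255,-.5665,.287],DOWN)); s=st(); print(np.array(s['tcp_pos'])+Rt(s)@[0,.155,0])
E
```

```text
[ 0.4226 -0.5621  0.3508] [-1.566 -0.007 -0.927] 22.6 0.0703 [-1.1  0.2 -0.3]
(array([ 0.16,  2.13, -0.02]), array([-0.05, -0.07,  0.07]))
[ 0.42386321 -0.56256667  0.19585411]
```

Request:
send_rows(dp=[[0.15, 0.3, 0], [0, 0.6, 0], [0, 0.6, 0], [0, 0.4, 0], [0, 0.1, 0]], angular=[[0, 0, 0], [0, 0, 0], [0, 0, 0], [0, 0, 0], [0, 0, 0]], grip=[70, 70, 70, 70, 70])

```text
time_s: 23.02
tcp_pos: [0.4272, -0.5675, 0.2904]
tool_rot: [-1.566, -0.013, -0.927]
contact_force: [0.5, -0.8, 0.3]
opening: 0.0703
```

```bash
python3 - <<'E'
from h import *
show(); print(rel([.4255,-.5665,.287],DOWN)); s=st(); print(np.array(s['tcp_pos'])+Rt(s)@[0,.155,0])
E
```

```text
[ 0.4272 -0.5675  0.2904] [-1.566 -0.013 -0.927] 23.02 0.0703 [ 0.5 -0.8  0.3]
(array([-0.06,  0.11, -0.02]), array([-0.05, -0.07,  0.12]))
[ 0.4289622  -0.56868849  0.13540321]
```

Request:
send_rows(dp=[[-0.05, 0.1, 0], [0, 0, 0], [0, 0, 0], [0, 0, 0], [0, 0, 0]], angular=[[0, 0, 0.05], [0, 0, 0], [0, 0, 0], [0, 0, 0], [0, 0, 0]], grip=[65, 55, 50, 50, 50], newtons=60)

```text
time_s: 23.43
tcp_pos: [0.4248, -0.5682, 0.2883]
tool_rot: [-1.572, -0.007, -0.926]
contact_force: [0.1, -0.2, -2.0]
opening: 0.0572
```

Request:
send_rows(dp=[[0, 0, 0], [0, 0, 0], [0, 0, 0], [0, 0, 0], [0, 0, 0]], angular=[[0, 0, 0], [0, -0.4, 0], [0, -0.6, 0], [0, -0.6, 0], [0, -0.6, 0]], grip=[50, 50, 50, 50, 50])

```text
time_s: 23.85
tcp_pos: [0.4245, -0.5684, 0.2883]
tool_rot: [-1.574, -0.007, -0.69]
contact_force: [0.9, 0.7, -0.7]
opening: 0.057
```

```bash
python3 - <<'E'
from h import *
show(); print(st()['torque'].round(2),rel([.4255,-.5665,.287],DOWN)); s=st(); print(np.array(s['tcp_pos'])+Rt(s)@[0,.155,0])
E
```

```text
[ 0.4245 -0.5684  0.2883] [-1.574 -0.007 -0.69 ] 23.85 0.057 [ 0.9  0.7 -0.7]
[-0.04  0.02 -0.03] (array([-0.02,  0.04,  0.07]), array([0.02, 2.19, 0.07]))
[ 0.42508475 -0.56946126  0.13330267]
```

Request:
send_rows(dp=[[0, 0, 0], [0, 0, 0], [0, 0, 0], [0, 0, 0], [0, 0, 0]], angular=[[0, -0.7, 0], [0, -0.7, 0], [0, -0.7, 0], [0, -0.7, 0], [0, -0.7, 0]], grip=[50, 50, 50, 50, 50])

```text
time_s: 24.27
tcp_pos: [0.4244, -0.5687, 0.2883]
tool_rot: [-1.579, -0.006, -0.305]
contact_force: [-2.3, -1.8, -3.0]
opening: 0.0573
```

Request:
send_rows(dp=[[0, 0, 0], [0, 0, 0], [0, 0, 0], [0, 0, 0], [0, 0, 0]], angular=[[0, 0, 0], [0, 0, 0], [0, 0, 0], [0, 0, 0], [0, 0, 0]], grip=[50, 50, 50, 50, 50])

```text
time_s: 24.68
tcp_pos: [0.4242, -0.5688, 0.2883]
tool_rot: [-1.578, -0.007, -0.312]
contact_force: [-0.5, -0.4, -2.5]
opening: 0.0575
```

```bash
python3 - <<'E'
from h import *
show(); print(st()['torque'].round(2))
find('scene',['pointer']);find('side',['pointer'])
E
```

```text
[ 0.4242 -0.5688  0.2883] [-1.578 -0.007 -0.312] 24.68 0.0575 [-0.5 -0.4 -2.5]
[-0.15  0.04 -0.2 ]
scene pointer [(0.74, [0.4107, -0.5278, 0.0989])]
side pointer [(0.75, [0.4109, -0.5245, 0.1031])]
```

Request:
send_rows(dp=[[0, 0, 0], [0, 0, 0], [0, 0, 0], [0, 0, 0], [0, -0.2, 0]], angular=[[0, 0, 0], [0, 0, 0], [0, 0, 0], [0, 0, 0], [0, 0, 0]], grip=[60, 68, 70, 70, 70])

```text
time_s: 25.3
tcp_pos: [0.425, -0.5685, 0.2951]
tool_rot: [-1.577, -0.008, -0.309]
contact_force: [-0.1, -0.5, -0.5]
opening: 0.07
```

Request:
send_rows(dp=[[0, -0.4, 0], [0, -0.8, 0], [0, -0.9, 0], [0, -0.8, 0], [0, -0.3, 0]], angular=[[0, 0, 0], [0, 0, 0], [0, 0, 0], [0, 0, 0], [0, 0, 0]], grip=[70, 70, 70, 70, 70])

```text
time_s: 25.72
tcp_pos: [0.4247, -0.5669, 0.3983]
tool_rot: [-1.576, -0.007, -0.308]
contact_force: [0.2, -0.7, 0.8]
opening: 0.0698
```

Request:
send_rows(dp=[[0, 0, 0], [0, 0, 0], [0, 0, 0], [0, 0, 0], [0, 0, 0]], angular=[[0, 0.9, 0], [0, 1, 0], [0, 1, 0], [0, 1, 0], [0, 1, 0]], grip=[30, 0, 0, 0, 0])

```text
time_s: 26.13
tcp_pos: [0.4259, -0.5679, 0.4112]
tool_rot: [-1.574, -0.026, -0.842]
contact_force: [-0.6, 0.3, 0.0]
opening: 0.0093
```

Request:
send_rows(dp=[[0, 0, 0], [0, 0, 0], [0, 0, 0], [0, 0, 0], [0, 0, 0]], angular=[[0, 0.7, 0], [0, 0, 0], [0, 0, 0], [0, 0, 0], [0, 0, 0]], grip=[0, 0, 0, 0, 0])

```text
time_s: 26.55
tcp_pos: [0.426, -0.5676, 0.4141]
tool_rot: [-1.572, -0.03, -0.917]
contact_force: [-0.5, -0.6, -0.0]
opening: -0.0005
```

```bash
python3 - <<'E'
from h import *
show(); print(st()['q'].round(2),rel([.4255,-.5665,.40],DOWN))
im,r,p,o=find('wrist',['pointer','mark','hold_mark','lever_tip','gauge'],'w6.png'); reds(im,r,p)
im,r,p,o=find('scene',['pointer','mark','hold_mark','lever_tip','gauge','sample_cup_a_mid','sample_cup_cc_mid'])
im,r,p,o=find('side',['lever_tip'])
E
```

```text
[ 0.426  -0.5676  0.4141] [-1.572 -0.03  -0.917] 26.55 -0.0005 [-0.5 -0.6 -0. ]
[-0.99  0.45  1.41  0.    1.24 -1.64] (array([-0.05,  0.47,  0.01]), array([0.01, 0.03, 0.28]))
wrist pointer [(0.87, [0.4093, -0.5259, 0.0955])]
wrist mark [(0.56, [0.4155, -0.5218, 0.085]), (0.45, [0.372, -0.4903, 0.0677])]
wrist hold_mark [(0.63, [0.385, -0.5431, 0.0802])]
wrist lever_tip [(0.91, [0.4633, -0.4832, 0.1426]), (0.41, [0.3198, -0.4806, 0.0642])]
wrist gauge [(0.71, [0.5184, -0.4621, 0.0922])]
red [ 282   34   73   80 4528] [ 0.3704 -0.489   0.097 ]
scene pointer [(0.69, [0.4102, -0.5305, 0.099]), (0.25, [0.4052, -0.5223, 0.0866])]
scene mark [(0.56, [0.4051, -0.5201, 0.0847])]
scene hold_mark [(0.64, [0.3907, -0.541, 0.0879]), (0.15, [0.5144, -0.4681, 0.0898])]
scene lever_tip [(0.78, [0.4522, -0.478, 0.1521])]
scene gauge [(0.55, [0.5157, -0.4669, 0.0921])]
scene sample_cup_a_mid [(0.94, [0.2887, -0.3821, 0.0663])]
scene sample_cup_cc_mid [(0.91, [0.3211, -0.4777, 0.0673]), (0.39, [0.2999, -0.2199, 0.034]), (0.34, [0.4102, -0.5255, 0.1014])]
side lever_tip [(0.58, [0.4544, -0.4801, 0.1513])]
```

View pics/w6.png

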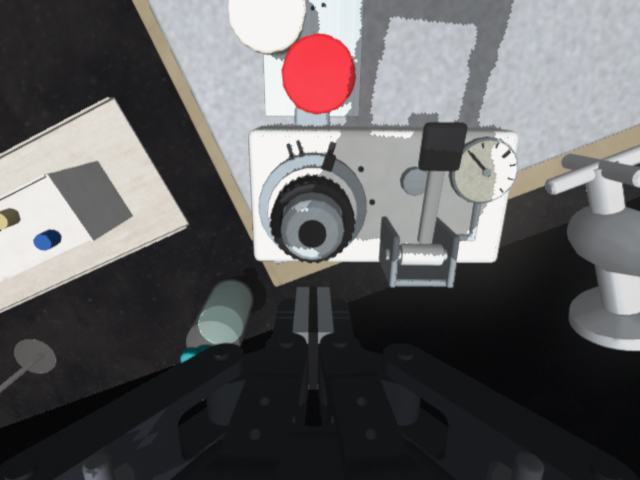

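The pointer is over the single bar at (330,155) and the needle is still at zero. But white has been knocked: it is now at px (267,15), about (0.320,-0.479), partly off its slot and next to B. I'll fix that first, with the jaw across the W–B line.

Request:
send_rows(dp=[[-0.5, 0, -0.1], [-0.9, 0.2, -0.2], [-0.9, 0.4, -0.2], [-0.9, 0.5, -0.2], [-0.8, 0.5, -0.2]], angular=[[0, 0, 0.15], [0, 0, 0], [0, 0, 0], [0, 0, 0], [0, 0, 0]], grip=[68, 68, 68, 68, 68], newtons=40)

```text
time_s: 27.77
tcp_pos: [0.3335, -0.4909, 0.3671]
tool_rot: [-1.573, -0.03, -0.915]
contact_force: [-0.2, 0.8, -0.4]
opening: 0.0605
```

Request:
send_rows(dp=[[-0.4, 0.3, -0.1], [0, 0, 0], [0, 0, 0], [0, 0, 0], [0, 0, 0]], angular=[[0, 0, 0], [0, -0.9, 0], [0, -1, 0], [0, -1, 0], [0, -1, 0]], grip=[68, 68, 68, 68, 68])

```text
time_s: 28.18
tcp_pos: [0.3177, -0.4769, 0.3523]
tool_rot: [-1.579, -0.014, -0.492]
contact_force: [-0.1, -0.1, 0.1]
opening: 0.0679
```

Request:
send_rows(dp=[[0, 0, 0], [0, 0, 0], [0, 0, 0], [0, 0, 0], [0, 0, 0]], angular=[[0, -1, 0], [0, -1, 0], [0, -0.5, 0], [0, 0, 0], [0, 0, 0]], grip=[68, 68, 68, 68, 68])

```text
time_s: 28.6
tcp_pos: [0.3175, -0.4768, 0.353]
tool_rot: [-1.583, -0.012, -0.215]
contact_force: [-0.6, 0.6, -0.1]
opening: 0.0685
```

```bash
python3 - <<'E'
from h import *
show(); print(st()['q'].round(2))
im,r,p,o=find('wrist',['sample_cup_cc_mid'],'w7.png'); reds(im,r,p)
print(px(im,r,p,[.32,-.479,.097]))
print(rel([.32,-.479,.2305],[-np.pi/2,0,-np.pi/2+np.radians(75)]))
find('side',['sample_cup_cc_mid']);
E
```

```text
[ 0.3175 -0.4768  0.353 ] [-1.583 -0.012 -0.215] 28.6 0.0685 [-0.6  0.6 -0.1]
[-1.06  0.26  1.81  0.    1.06 -2.42]
wrist sample_cup_cc_mid [(0.65, [0.319, -0.481, 0.0635]), (0.6, [0.4764, -0.2357, 0.0288])]
red [ 418  117   90   88 6103] [ 0.2872 -0.3837  0.097 ]
red [ 277  280   76   70 4154] [ 0.3686 -0.4892  0.097 ]
[314.  244.2]
(array([ 0.05,  4.08, -0.  ]), array([0.12, 0.44, 0.12]))
side sample_cup_cc_mid [(0.84, [0.3237, -0.4799, 0.0684]), (0.43, [0.2955, -0.2181, 0.0337])]
```

View pics/w7.png

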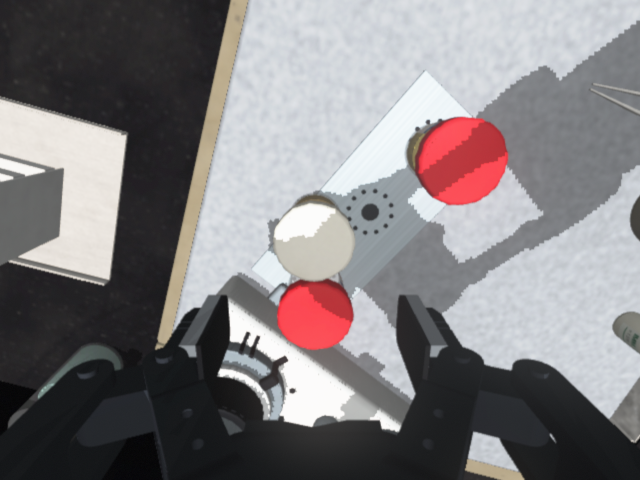

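White is at (314,238), upright, overhanging the plate and touching B. The jaw line is perpendicular to the W–B line, so I'll descend.

Request:
send_rows(dp=[[0, 0.4, 0], [0, 0.8, 0], [0, 0.8, 0], [0, 0.5, 0], [0, 0, 0]], angular=[[0, 0, 0], [0, 0, 0], [0, 0, 0], [0, 0, 0], [0, 0, 0]], grip=[68, 68, 68, 68, 68])

```text
time_s: 29.22
tcp_pos: [0.3188, -0.4789, 0.2751]
tool_rot: [-1.587, -0.016, -0.217]
contact_force: [-0.0, 0.6, -0.3]
opening: 0.068
```

```bash
python3 - <<'E'
from h import *
show(); s=st(); print((np.array(s['tcp_pos'])+Rt(s)@[0,.155,0]).round(4), rel([.3175,-.4785,.2305]))
E
```

```text
[ 0.3188 -0.4789  0.2751] [-1.587 -0.016 -0.217] 29.22 0.068 [-0.   0.6 -0.3]
[ 0.3207 -0.4819  0.1201] (array([-0.07,  1.49,  0.03]),)
```

Request:
send_rows(dp=[[-0.1, 0.3, 0.1], [0, 0.5, 0], [0, 0.5, 0], [0, 0.2, 0], [0, 0, 0]], angular=[[0, 0, 0], [0, 0, 0], [0, 0, 0], [0, 0, 0], [0, 0, 0]], grip=[68, 68, 68, 68, 68])

```text
time_s: 29.63
tcp_pos: [0.3166, -0.4755, 0.2272]
tool_rot: [-1.587, -0.016, -0.218]
contact_force: [-0.9, 0.3, 0.0]
opening: 0.0677
```

Request:
send_rows(dp=[[0, 0, 0], [0, 0, 0], [0, 0, 0], [0, 0, 0], [0, 0, 0]], angular=[[0, 0, 0], [0, 0, 0], [0, 0, 0], [0, 0, 0], [0, 0, 0]], grip=[60, 50, 44, 40, 40])

```text
time_s: 30.05
tcp_pos: [0.3169, -0.4761, 0.2298]
tool_rot: [-1.59, -0.018, -0.218]
contact_force: [-1.3, 0.6, -1.4]
opening: 0.0511
```

Request:
send_rows(dp=[[0, 0, 0], [0, 0, 0], [0, -0.3, 0], [0, -0.7, 0], [0, 0, 0]], angular=[[0, 0, 0], [0, 0, 0], [0, 0, 0], [0, 0, 0], [0, 0, 0]], grip=[40, 40, 40, 40, 40])

```text
time_s: 30.47
tcp_pos: [0.3165, -0.4754, 0.2615]
tool_rot: [-1.589, -0.018, -0.218]
contact_force: [0.2, -1.1, -0.5]
opening: 0.0508
```

```bash
python3 - <<'E'
from h import *
show(); find('side',['sample_cup_cc_mid']);find('scene',['sample_cup_cc_mid'])
print(rel([.3253,-.4354,.2605]))
E
```

```text
[ 0.3165 -0.4754  0.2615] [-1.589 -0.018 -0.218] 30.47 0.0508 [ 0.2 -1.1 -0.5]
side sample_cup_cc_mid [(0.87, [0.3228, -0.4799, 0.0998])]
scene sample_cup_cc_mid [(0.75, [0.3226, -0.4766, 0.1002]), (0.49, [0.2987, -0.22, 0.0349])]
(array([ 0.06, -0.13,  1.3 ]),)
```

Request:
send_rows(dp=[[0, 0, 0.2], [-0.1, 0, 0.5], [0, 0, 0.5], [0, 0, 0.2], [0, 0, 0]], angular=[[0.1, 0, 0.1], [0, 0, 0], [0, 0, 0], [0, 0, 0], [0, 0, 0]], grip=[40, 40, 40, 40, 40])

```text
time_s: 31.08
tcp_pos: [0.3209, -0.4274, 0.253]
tool_rot: [-1.566, 0.005, -0.22]
contact_force: [0.4, 0.1, -1.0]
opening: 0.0511
```

```bash
python3 - <<'E'
from h import *
show(); find('side',['sample_cup_cc_mid']);find('scene',['sample_cup_cc_mid']); s=st(); print((np.array(s['tcp_pos'])+Rt(s)@[0,.155,0]).round(4))
E
```

```text
[ 0.3209 -0.4274  0.253 ] [-1.566  0.005 -0.22 ] 31.08 0.0511 [ 0.4  0.1 -1. ]
side sample_cup_cc_mid [(0.95, [0.3247, -0.4293, 0.0889])]
scene sample_cup_cc_mid [(0.74, [0.3195, -0.428, 0.0934]), (0.59, [0.408, -0.5219, 0.0877])]
[ 0.3207 -0.4293  0.099 ]
```

Request:
send_rows(dp=[[0.15, 0, -0.15], [0, 0.3, 0], [0, 0.25, 0], [0, 0.05, 0], [0, 0, 0]], angular=[[0, 0, 0], [0, 0, 0], [0, 0, 0], [0, 0, 0], [0, 0, 0]], grip=[40, 40, 40, 40, 40])

```text
time_s: 31.7
tcp_pos: [0.325, -0.4383, 0.2349]
tool_rot: [-1.572, -0.0, -0.222]
contact_force: [-0.3, 0.3, -0.7]
opening: 0.0509
```

```bash
python3 - <<'E'
from h import *
show(); find('side',['sample_cup_cc_mid']);find('scene',['sample_cup_cc_mid'])
E
```

```text
[ 0.325  -0.4383  0.2349] [-1.572 -0.    -0.222] 31.7 0.0509 [-0.3  0.3 -0.7]
side sample_cup_cc_mid [(0.73, [0.3265, -0.4388, 0.0773])]
scene sample_cup_cc_mid [(0.86, [0.3283, -0.4392, 0.0754]), (0.68, [0.3733, -0.2101, 0.0326])]
```

Request:
send_rows(dp=[[0, 0.05, 0.1], [0, 0.1, 0], [0, 0.05, 0], [0, 0, 0], [0, 0, 0]], angular=[[0, 0, 0], [0, 0, 0], [0, 0, 0], [0, 0, 0], [0, 0, 0]], grip=[40, 40, 40, 40, 40])

```text
time_s: 32.32
tcp_pos: [0.3261, -0.4351, 0.2301]
tool_rot: [-1.574, -0.002, -0.222]
contact_force: [0.8, -0.4, -1.0]
opening: 0.0508
```

```bash
python3 - <<'E'
from h import *
show(); find('side',['sample_cup_cc_mid']);find('scene',['sample_cup_cc_mid'])
E
```

```text
[ 0.3261 -0.4351  0.2301] [-1.574 -0.002 -0.222] 32.32 0.0508 [ 0.8 -0.4 -1. ]
side sample_cup_cc_mid [(0.75, [0.3297, -0.4358, 0.0667])]
scene sample_cup_cc_mid [(0.83, [0.3261, -0.44, 0.0737]), (0.17, [0.4087, -0.5264, 0.0969])]
```

No contact force yet, so I'll go down a little more.

Request:
send_rows(dp=[[0, 0.05, 0], [0, 0.05, 0], [0, 0, 0], [0, 0, 0], [0, 0, 0]], angular=[[0, 0, 0], [0, 0, 0], [0, 0, 0], [0, 0, 0], [0, 0, 0]], grip=[40, 40, 40, 40, 40])

```text
time_s: 32.93
tcp_pos: [0.3263, -0.4356, 0.2277]
tool_rot: [-1.575, -0.003, -0.222]
contact_force: [0.4, 0.5, -0.1]
opening: 0.0508
```

Request:
send_rows(dp=[[0, 0.05, 0], [0, 0.05, 0], [0, 0, 0], [0, 0, 0], [0, 0, 0]], angular=[[0, 0, 0], [0, 0, 0], [0, 0, 0], [0, 0, 0], [0, 0, 0]], grip=[40, 40, 40, 40, 40])

```text
time_s: 33.35
tcp_pos: [0.327, -0.4365, 0.2285]
tool_rot: [-1.575, -0.004, -0.222]
contact_force: [-0.5, -0.0, -1.6]
opening: 0.0514
```

Request:
send_rows(dp=[[0, 0, 0], [0, 0, 0], [0, 0, 0], [0, 0, 0], [0, 0.1, 0]], angular=[[0, 0, 0], [0, 0, 0], [0, 0, 0], [0, 0, 0], [0, 0, 0]], grip=[40, 40, 40, 40, 40])

```text
time_s: 33.77
tcp_pos: [0.3273, -0.4369, 0.2273]
tool_rot: [-1.574, -0.003, -0.222]
contact_force: [-6.8, 9.6, 37.0]
opening: 0.0512
```

```bash
python3 - <<'E'
from h import *
show(); find('side',['sample_cup_cc_mid']);find('scene',['sample_cup_cc_mid'])
show()
E
```

```text
[ 0.3273 -0.4369  0.2273] [-1.574 -0.003 -0.222] 33.77 0.0512 [-6.8  9.6 37. ]
side sample_cup_cc_mid [(0.78, [0.3301, -0.4343, 0.0659])]
scene sample_cup_cc_mid [(0.77, [0.3311, -0.4354, 0.0665])]
[ 0.3272 -0.4368  0.2275] [-1.574 -0.003 -0.222] 33.97 0.0508 [-3.2  6.3 18.4]
```

Request:
send_rows(dp=[[0, -0.1, 0], [0, 0, 0], [0, 0, 0], [0, 0, 0], [0, 0, 0]], angular=[[0, 0, 0], [0, 0, 0], [0, 0, 0], [0, 0, 0], [0, 0, 0]], grip=[40, 56, 64, 68, 68])

```text
time_s: 34.38
tcp_pos: [0.3277, -0.4374, 0.232]
tool_rot: [-1.576, -0.006, -0.222]
contact_force: [-0.2, 0.5, -0.1]
opening: 0.0681
```

Request:
send_rows(dp=[[0, -0.3, 0], [0, -0.7, 0], [0, -0.9, 0], [0, -0.9, 0], [0, -0.9, 0]], angular=[[0, 0, 0], [0, 0, 0], [0, 0, 0], [0, 0, 0], [0, 0, 0]], grip=[68, 68, 68, 68, 68])

```text
time_s: 34.8
tcp_pos: [0.325, -0.4334, 0.3383]
tool_rot: [-1.561, 0.01, -0.222]
contact_force: [-0.2, -0.8, 0.4]
opening: 0.0683
```

Request:
send_rows(dp=[[0, -0.8, 0], [0, -0.4, 0], [0, 0, 0], [0, 0, 0], [0, 0, 0]], angular=[[0, 0.8, 0], [0, 1, 0], [0, 1, 0], [0, 1, 0], [0, 1, 0]], grip=[40, 0, 0, 0, 0])

```text
time_s: 35.22
tcp_pos: [0.3265, -0.4357, 0.3874]
tool_rot: [-1.572, -0.003, -0.746]
contact_force: [-0.2, 0.1, -0.9]
opening: 0.0075
```

Request:
send_rows(dp=[[0, 0, 0], [0, 0, 0], [0, 0, 0], [0, 0, 0], [0, 0, 0]], angular=[[0, 1, 0], [0, 0.6, 0], [0, 0, 0], [0, 0, 0], [0, 0, 0]], grip=[0, 0, 0, 0, 0])

```text
time_s: 35.63
tcp_pos: [0.3263, -0.4354, 0.3898]
tool_rot: [-1.571, -0.005, -0.923]
contact_force: [-0.6, 0.2, 0.0]
opening: -0.0
```

```bash
python3 - <<'E'
from h import *
show()
print(rel([.452,-.476,.38],DOWN))
im,r,p,o=find('wrist',['sample_cup_cc_mid','lever_tip']); reds(im,r,p)
find('scene',['sample_cup_a_mid','sample_cup_cc_mid','lever_tip','lever']);find('side',['sample_cup_cc_mid','lever_tip'])
E
```

```text
[ 0.3263 -0.4354  0.3898] [-1.571 -0.005 -0.923] 35.63 -0.0 [-0.6  0.2  0. ]
(array([3.61, 0.34, 2.52]), array([ 0.  , -0.03,  0.05]))
wrist sample_cup_cc_mid [(0.85, [0.3279, -0.4363, 0.0623]), (0.64, [0.3717, -0.4877, 0.0677])]
wrist lever_tip [(0.62, [0.4625, -0.4824, 0.1394]), (0.46, [0.2895, -0.3819, 0.069])]
red [ 277   94   76   79 4589] [ 0.2882 -0.3825  0.097 ]
red [288 279  60  25 487] [ 0.3609 -0.471   0.097 ]
scene sample_cup_a_mid [(0.91, [0.2857, -0.3826, 0.0648])]
scene sample_cup_cc_mid [(0.83, [0.3327, -0.4389, 0.0664]), (0.54, [0.2868, -0.3816, 0.067])]
scene lever_tip [(0.89, [0.4555, -0.4782, 0.148])]Traceback (most recent call last):
  File "<stdin>", line 5, in <module>
  File "h.py", line 20, in find
    out[k]=[(round(d['conf'],2),np.round(r@np.array(d['at'])+p,4).tolist()) for d in getattr(nets,kind)(n,k)][:4]
                                                                                     ~~~~~~~~~~~~~~~~~~^^^^^
ValueError: it knows: board, collar_grip, forceps, gauge, grey_bottle, hold_mark, lever_tip, mark, oil_dropper, plate, pointer, sample_cup_a_mid, sample_cup_b_mid, sample_cup_cc_mid, station
```

Request:
send_rows(dp=[[0.4, 0, 0.3], [0.7, 0, 0.5], [0.8, 0.2, 0.5], [0.8, 0.2, 0.5], [0.7, 0.2, 0.5]], angular=[[0, 0, 0], [0, 0, 0], [0, 0, 0], [0, 0, 0], [0, 0, 0]], grip=[0, 0, 0, 0, 0])

```text
time_s: 36.4
tcp_pos: [0.4427, -0.4762, 0.3725]
tool_rot: [-1.573, -0.004, -0.928]
contact_force: [-0.2, -0.0, -0.1]
opening: -0.0001
```

Request:
send_rows(dp=[[0.3, 0, 0.2], [0, 0, 0], [0, 0, 0], [0, 0, 0], [0, 0, 0]], angular=[[0, 0, 0], [0, 0, 0], [0, 0, 0], [0, 0, 0], [0, 0, 0]], grip=[0, 0, 0, 0, 0])

```text
time_s: 36.82
tcp_pos: [0.4565, -0.4799, 0.3692]
tool_rot: [-1.572, -0.001, -0.924]
contact_force: [-0.1, -0.3, 0.3]
opening: -0.0
```

```bash
python3 - <<'E'
from h import *
show()
print(rel([.4575,-.480,.321],DOWN)); s=st(); print((np.array(s['tcp_pos'])+Rt(s)@[0,.173,0]).round(4))
im,r,p=campose('wrist'); a=im['color']; print(px(im,r,p,[.4575,-.480,.148])); q=cv2.resize(a[100:400],(640,300)); 
b=cams.get_image('side')['color'][120:320,280:520]; sc=cams.get_image('scene')['color'][180:380,340:540]
cv2.imwrite('pics/c1.png',np.vstack([q,np.hstack([cv2.resize(b,(320,267)),cv2.resize(sc,(320,267))])]))
find('wrist',['lever_tip'])
E
```

```text
[ 0.4565 -0.4799  0.3692] [-1.572e+00 -1.000e-03 -9.240e-01] 36.82 -0.0 [-0.1 -0.3  0.3]
(array([0.02, 1.61, 0.03]), array([ 0.02, -0.04,  0.01]))
[ 0.4564 -0.4803  0.1962]
[314.2 267. ]
wrist lever_tip [(0.82, [0.4646, -0.4829, 0.1424])]
```

View pics/c1.png

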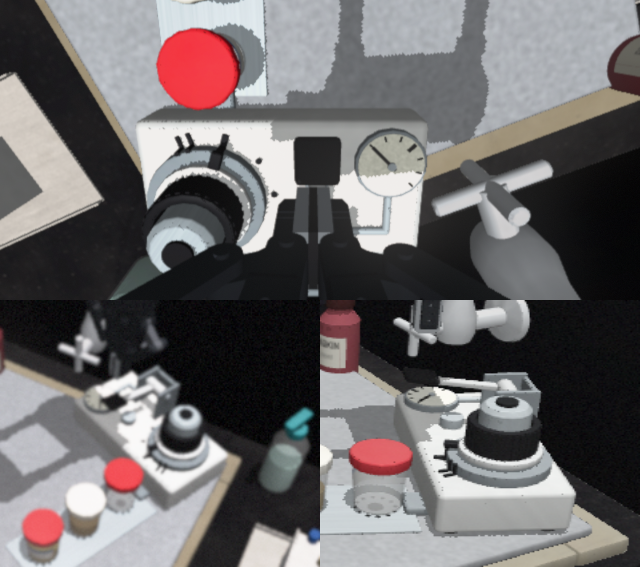

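All three cups are on the plate and the pointer is at the single bar. The shut fingers are in line with the pad centre (318,260). Starting stroke 1.

Request:
send_rows(dp=[[-0.1, 0.4, 0.1], [0, 0.6, 0], [0, 0.5, 0], [0, 0.4, 0], [0, 0.4, 0]], angular=[[0, 0, 0], [0, 0, 0], [0, 0, 0], [0, 0, 0], [0, 0, 0]], grip=[0, 0, 0, 0, 0])

```text
time_s: 37.48
tcp_pos: [0.4571, -0.476, 0.3024]
tool_rot: [-1.572, -0.008, -0.925]
contact_force: [-2.3, 2.9, 7.4]
opening: 0.0001
```

```bash
python3 - <<'E'
from h import *
show();print(rel([.4565,-.478,.282],DOWN))
E
```

```text
[ 0.4571 -0.476   0.3024] [-1.572 -0.008 -0.925] 37.48 0.0001 [-2.3  2.9  7.4]
(array([ 0.03,  0.68, -0.06]), array([ 0.01, -0.05,  0.08]))
```

Request:
send_rows(dp=[[0, 0.3, 0], [0, 0.3, 0], [0, 0.2, 0], [0, 0.1, 0], [0, 0.1, 0]], angular=[[0, 0, 0], [0, 0, 0], [0, 0, 0], [0, 0, 0], [0, 0, 0]], grip=[0, 0, 0, 0, 0])

```text
time_s: 37.9
tcp_pos: [0.458, -0.4767, 0.2837]
tool_rot: [-1.573, -0.007, -0.925]
contact_force: [-3.5, 4.4, 12.6]
opening: -0.0002
```

```bash
python3 - <<'E'
from h import *
show();find('scene',['gauge'],'s8.png')
E
```

```text
[ 0.458  -0.4767  0.2837] [-1.573 -0.007 -0.925] 37.9 -0.0002 [-3.5  4.4 12.6]
scene gauge []
```

Request:
send_rows(dp=[[0, 0.1, 0], [0, 0.1, 0], [0, 0.1, 0], [0, 0.1, 0], [0, 0.1, 0]], angular=[[0, 0, 0], [0, 0, 0], [0, 0, 0], [0, 0, 0], [0, 0, 0]], grip=[0, 0, 0, 0, 0])

```text
time_s: 38.42
tcp_pos: [0.4582, -0.4767, 0.2836]
tool_rot: [-1.574, -0.007, -0.924]
contact_force: [-4.6, 5.2, 14.3]
opening: -0.0002
```

```bash
python3 - <<'E'
from h import *
show()
E
```

```text
[ 0.4582 -0.4767  0.2836] [-1.574 -0.007 -0.924] 38.42 -0.0002 [-4.6  5.2 14.3]
```

Request:
send_rows(dp=[[0, 0.2, 0], [0, 0.2, 0], [0, 0.2, 0], [0, 0.2, 0], [0, 0.2, 0]], angular=[[0, 0, 0], [0, 0, 0], [0, 0, 0], [0, 0, 0], [0, 0, 0]], grip=[0, 0, 0, 0, 0])

```text
time_s: 38.83
tcp_pos: [0.459, -0.4772, 0.2831]
tool_rot: [-1.576, -0.002, -0.923]
contact_force: [-7.3, 9.1, 26.2]
opening: -0.0001
```

```bash
python3 - <<'E'
from h import *
show(); im,r,p,o=find('wrist',['gauge'],'w9.png'); show(); cv2.imwrite('pics/w9c.png',cv2.resize(im['color'][180:330,180:480],None,fx=2,fy=2))
E
```

```text
[ 0.459  -0.4772  0.2831] [-1.576 -0.002 -0.923] 38.83 -0.0001 [-7.3  9.1 26.2]
wrist gauge [(0.53, [0.5185, -0.4635, 0.0932]), (0.53, [0.4619, -0.5372, 0.0294])]
[ 0.459  -0.4772  0.2831] [-1.576 -0.002 -0.923] 38.93 -0.0002 [-8.9  9.3 27.1]
```

View pics/w9c.png

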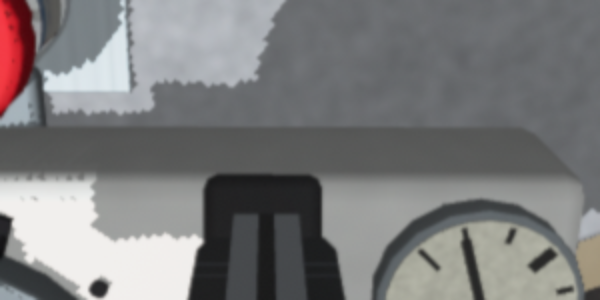

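At the stop: 26 N with no further motion, and the needle is one mark on (first of three, with the heavy third mark at (543,260)). Now fully up, then stroke 2.

Request:
send_rows(dp=[[0, -0.3, 0], [0, -0.6, 0], [0, -0.6, 0], [0, -0.5, 0], [0, -0.2, 0]], angular=[[0, 0, 0], [0, 0, 0], [0, 0, 0], [0, 0, 0], [0, 0, 0]], grip=[0, 0, 0, 0, 0])

```text
time_s: 39.35
tcp_pos: [0.4596, -0.4771, 0.3551]
tool_rot: [-1.576, -0.01, -0.923]
contact_force: [0.0, 0.2, 0.9]
opening: 0.0001
```

Request:
send_rows(dp=[[0, 0, 0], [0, 0, 0], [0, 0, 0], [0, 0, 0], [0, 0, 0]], angular=[[0, 0, 0], [0, 0, 0], [0, 0, 0], [0, 0, 0], [0, 0, 0]], grip=[0, 0, 0, 0, 0])

```text
time_s: 39.77
tcp_pos: [0.4591, -0.4764, 0.3515]
tool_rot: [-1.576, -0.007, -0.923]
contact_force: [-0.0, 0.2, -0.7]
opening: -0.0003
```

```bash
python3 - <<'E'
from h import *
show(); print(rel([.457,-.4775,.348],DOWN)); find('scene',['lever_tip','sample_cup_cc_mid','sample_cup_a_mid']); find('side',['lever_tip']); find('wrist',['lever_tip'])
E
```

```text
[ 0.4591 -0.4764  0.3515] [-1.576 -0.007 -0.923] 39.77 -0.0003 [-0.   0.2 -0.7]
(array([-0.01,  0.12, -0.08]), array([ 0.05, -0.03,  0.07]))
scene lever_tip [(0.83, [0.4535, -0.4782, 0.1516])]
scene sample_cup_cc_mid [(0.84, [0.3324, -0.4391, 0.0674])]
scene sample_cup_a_mid [(0.64, [0.2861, -0.3812, 0.0674]), (0.29, [0.4062, -0.5203, 0.0846])]
side lever_tip [(0.76, [0.4555, -0.4785, 0.1424]), (0.72, [0.3695, -0.4903, 0.0645])]
wrist lever_tip [(0.79, [0.4598, -0.4841, 0.1412])]
```

Request:
send_rows(dp=[[0, 0.4, -0.1], [0, 0.5, 0], [0, 0.5, 0], [0, 0.4, 0], [0, 0.3, 0]], angular=[[0, 0, 0], [0, 0, 0], [0, 0, 0], [0, 0, 0], [0, 0, 0]], grip=[0, 0, 0, 0, 0])

```text
time_s: 40.58
tcp_pos: [0.4576, -0.4804, 0.2924]
tool_rot: [-1.575, -0.015, -0.923]
contact_force: [-1.1, 2.0, 10.3]
opening: -0.0
```

Request:
send_rows(dp=[[0, 0.3, 0], [0, 0.2, 0], [0, 0.2, 0], [0, 0.2, 0], [0, 0.2, 0]], angular=[[0, 0, 0], [0, 0, 0], [0, 0, 0], [0, 0, 0], [0, 0, 0]], grip=[0, 0, 0, 0, 0])

```text
time_s: 41.0
tcp_pos: [0.4589, -0.4819, 0.2847]
tool_rot: [-1.575, -0.01, -0.922]
contact_force: [-7.9, 10.3, 26.0]
opening: -0.0002
```

```bash
python3 - <<'E'
from h import *
show()
E
```

```text
[ 0.4589 -0.4819  0.2847] [-1.575 -0.01  -0.922] 41.0 -0.0002 [-7.9 10.3 26. ]
```

Request:
send_rows(dp=[[0, -0.3, 0], [0, -0.6, 0], [0, -0.6, 0], [0, -0.5, 0], [0, -0.2, 0]], angular=[[0, 0, 0.05], [0, 0, 0], [0, 0, 0], [0, 0, 0], [0, 0, 0]], grip=[0, 0, 0, 0, 0])

```text
time_s: 41.42
tcp_pos: [0.4592, -0.4829, 0.357]
tool_rot: [-1.575, -0.014, -0.922]
contact_force: [0.8, 0.1, 0.8]
opening: 0.0004
```

Request:
send_rows(dp=[[0, 0, 0], [0, 0, 0], [0, 0, 0], [0, 0, 0], [0, 0, 0]], angular=[[0, 0, 0], [0, 0, 0], [0, 0, 0], [0, 0, 0], [0, 0, 0]], grip=[0, 0, 0, 0, 0])

```text
time_s: 41.83
tcp_pos: [0.4584, -0.4828, 0.3532]
tool_rot: [-1.575, -0.011, -0.923]
contact_force: [-0.3, 0.2, -0.3]
opening: 0.0
```

```bash
python3 - <<'E'
from h import *
show(); print(rel([.457,-.4775,.348],DOWN)); 
im,r,p,o=find('wrist',['lever_tip']); w=im['color']; u=px(im,r,p,[.516,-.4645,.092]).astype(int); print(u)
x0=min(max(u[0]-160,0),320); y0=min(max(u[1]-90,0),300)
cv2.imwrite('pics/g2.png',cv2.resize(w[y0:y0+180,x0:x0+320],None,fx=2,fy=2,interpolation=2))
find('scene',['lever_tip','sample_cup_cc_mid'])
E
```

```text
[ 0.4584 -0.4828  0.3532] [-1.575 -0.011 -0.923] 41.83 0.0 [-0.3  0.2 -0.3]
(array([-0.17,  0.17,  0.07]), array([ 0.04, -0.03,  0.11]))
wrist lever_tip [(0.97, [0.4648, -0.4841, 0.1396]), (0.61, [0.4621, -0.5375, 0.0335])]
[400 267]
scene lever_tip [(0.86, [0.4537, -0.4763, 0.1505])]
scene sample_cup_cc_mid [(0.57, [0.3299, -0.439, 0.0666])]
```

View pics/g2.png

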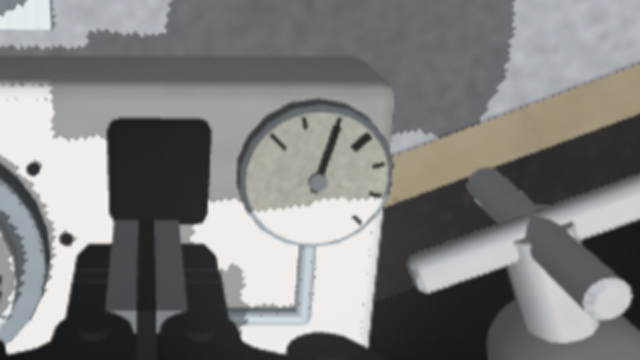

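Needle at the second mark and lever up. Stroke 3.

Request:
send_rows(dp=[[-0.15, 0.4, 0], [0, 0.5, 0], [0, 0.5, 0], [0, 0.4, 0], [0, 0.3, 0]], angular=[[0, 0, 0.05], [0, 0, 0], [0, 0, 0], [0, 0, 0], [0, 0, 0]], grip=[0, 0, 0, 0, 0])

```text
time_s: 42.5
tcp_pos: [0.4563, -0.4799, 0.2929]
tool_rot: [-1.575, -0.011, -0.922]
contact_force: [-0.2, 1.0, 9.4]
opening: -0.0001
```

Request:
send_rows(dp=[[0, 0.3, 0], [0, 0.2, 0], [0, 0.2, 0], [0, 0.2, 0], [0, 0.2, 0]], angular=[[0, 0, 0], [0, 0, 0], [0, 0, 0], [0, 0, 0], [0, 0, 0]], grip=[0, 0, 0, 0, 0])

```text
time_s: 42.92
tcp_pos: [0.4576, -0.4811, 0.2842]
tool_rot: [-1.576, -0.008, -0.921]
contact_force: [-8.4, 8.1, 25.9]
opening: -0.0001
```

```bash
python3 - <<'E'
from h import *
show()
E
```

```text
[ 0.4576 -0.4811  0.2842] [-1.576 -0.008 -0.921] 42.92 -0.0001 [-8.4  8.1 25.9]
```

Same stop signature as before. Now up.

Request:
send_rows(dp=[[0, -0.3, 0], [0, -0.6, 0], [0, -0.6, 0], [0, -0.6, 0], [0, -0.6, 0]], angular=[[0, 0, 0], [0, 0, 0], [0, 0, 0], [0, 0, 0], [0, 0, 0]], grip=[0, 0, 0, 0, 0])

```text
time_s: 43.33
tcp_pos: [0.4567, -0.4792, 0.3681]
tool_rot: [-1.577, -0.008, -0.921]
contact_force: [-0.3, -0.9, 0.2]
opening: 0.0002
```

Request:
send_rows(dp=[[0, -0.5, 0], [0, 0, 0], [0, 0, 0], [0, 0, 0], [0, 0, 0]], angular=[[0, 0, 0.05], [0, 0, 0], [0, 0, 0], [0, 0, 0], [0, 0, 0]], grip=[0, 0, 0, 0, 0])

```text
time_s: 43.75
tcp_pos: [0.4568, -0.479, 0.3842]
tool_rot: [-1.577, -0.008, -0.921]
contact_force: [-0.7, 0.1, -0.3]
opening: 0.0
```

```bash
python3 - <<'E'
from h import *
show(); print(rel([.4255,-.5675,.39],DOWN)); 
im,r,p,o=find('wrist',['lever_tip','pointer']); w=im['color']; u=px(im,r,p,[.516,-.4645,.092]).astype(int); print(u)
cv2.imwrite('pics/g3.png',w[120:420,120:560])
find('scene',['lever_tip','sample_cup_cc_mid','sample_cup_a_mid'])
E
```

```text
[ 0.4568 -0.479   0.3842] [-1.577 -0.008 -0.921] 43.75 0.0 [-0.7  0.1 -0.3]
(array([ 1.72, -0.17, -2.62]), array([ 0.06, -0.01,  0.08]))
wrist lever_tip [(0.9, [0.4638, -0.4849, 0.1407])]
wrist pointer [(0.96, [0.4115, -0.5252, 0.0957]), (0.51, [0.3265, -0.4388, 0.0617]), (0.39, [0.4118, -0.5241, 0.0833])]
[390 257]
scene lever_tip [(0.9, [0.4539, -0.4773, 0.1494])]
scene sample_cup_cc_mid [(0.7, [0.331, -0.438, 0.0672]), (0.38, [0.2978, -0.2212, 0.0328])]
scene sample_cup_a_mid [(0.76, [0.2886, -0.3811, 0.0651]), (0.68, [0.3695, -0.212, 0.034])]
```

View pics/g3.png

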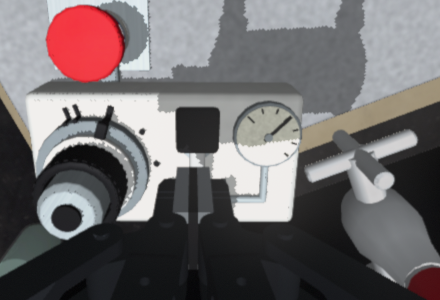

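The needle is at the heavy third mark, the lever is up and the pointer is still on the single bar. Back to the collar.

Request:
send_rows(dp=[[0.2, -0.1, -0.4], [0.4, -0.1, -0.7], [0.5, 0, -0.7], [0.4, 0, -0.6], [0.2, 0, -0.2]], angular=[[0, 0, 0.05], [0, 0, 0], [0, 0, 0], [0, 0, 0], [0, 0, 0]], grip=[70, 70, 70, 70, 70])

```text
time_s: 44.52
tcp_pos: [0.4246, -0.5704, 0.3929]
tool_rot: [-1.578, -0.003, -0.915]
contact_force: [-0.2, 0.5, -0.0]
opening: 0.0603
```

Request:
send_rows(dp=[[0, 0, 0], [0, 0, 0], [0, 0, 0], [0, 0, 0], [0, 0, 0]], angular=[[0, 0, 0], [0, 0, 0], [0, 0, 0], [0, 0, 0], [0, 0, 0]], grip=[70, 70, 70, 70, 70])

```text
time_s: 44.93
tcp_pos: [0.4236, -0.5716, 0.3927]
tool_rot: [-1.577, -0.002, -0.918]
contact_force: [-0.1, 0.7, -0.2]
opening: 0.0698
```

```bash
python3 - <<'E'
from h import *
show(); print(rel([.425,-.5675,.288],DOWN)); s=st(); print((np.array(s['tcp_pos'])+Rt(s)@[0,.155,0]).round(4))
E
```

```text
[ 0.4236 -0.5716  0.3927] [-1.577 -0.002 -0.918] 44.93 0.0698 [-0.1  0.7 -0.2]
(array([-0.09,  3.49,  0.14]), array([0.06, 0.01, 0.02]))
[ 0.423  -0.5724  0.2377]
```

Request:
send_rows(dp=[[-0.1, 0.3, 0.1], [0, 0.6, 0], [0, 0.6, 0], [0, 0.4, 0], [0, 0, 0]], angular=[[0, 0, 0], [0, 0, 0], [0, 0, 0], [0, 0, 0], [0, 0, 0]], grip=[70, 70, 70, 70, 70])

```text
time_s: 45.35
tcp_pos: [0.4267, -0.5631, 0.334]
tool_rot: [-1.576, -0.003, -0.913]
contact_force: [-0.5, 0.4, -1.3]
opening: 0.07
```

```bash
python3 - <<'E'
from h import *
show(); print(rel([.425,-.5675,.288],DOWN)); s=st(); print((np.array(s['tcp_pos'])+Rt(s)@[0,.155,0]).round(4))
E
```

```text
[ 0.4267 -0.5631  0.334 ] [-1.576 -0.003 -0.913] 45.35 0.07 [-0.5  0.4 -1.3]
(array([ 0.08,  1.54, -0.13]), array([0.05, 0.06, 0.03]))
[ 0.4264 -0.564   0.1791]
```

Request:
send_rows(dp=[[0.1, 0.2, -0.1], [0, 0.4, 0], [0, 0.5, 0], [0, 0.3, 0], [0, 0.1, 0]], angular=[[0, 0, 0], [0, 0, 0], [0, 0, 0], [0, 0, 0], [0, 0, 0]], grip=[70, 70, 70, 70, 70])

```text
time_s: 45.77
tcp_pos: [0.4273, -0.5676, 0.2875]
tool_rot: [-1.576, -0.007, -0.912]
contact_force: [0.4, 0.1, -0.2]
opening: 0.0698
```

Request:
send_rows(dp=[[0, 0, 0], [0, 0, 0], [0, 0, 0], [0, 0, 0], [0, 0, 0]], angular=[[0, 0, 0], [0, 0, 0], [0, 0, 0], [0, 0, 0], [0, 0, 0]], grip=[65, 55, 50, 50, 50], newtons=60)

```text
time_s: 46.18
tcp_pos: [0.4268, -0.5677, 0.2871]
tool_rot: [-1.576, -0.004, -0.911]
contact_force: [0.7, -0.9, -3.8]
opening: 0.0573
```

```bash
python3 - <<'E'
from h import *
show(); print(rel([.425,-.5675,.288],DOWN))
E
```

```text
[ 0.4268 -0.5677  0.2871] [-1.576 -0.004 -0.911] 46.18 0.0573 [ 0.7 -0.9 -3.8]
(array([-0.04, -0.03, -0.04]), array([0.05, 0.08, 0.04]))
```

Request:
send_rows(dp=[[0, 0, 0], [0, 0, 0], [0, 0, 0], [0, 0, 0], [0, 0, 0]], angular=[[0, 0, 0], [0, -0.4, 0], [0, -0.6, 0], [0, -0.6, 0], [0, -0.6, 0]], grip=[50, 50, 50, 50, 50])

```text
time_s: 46.6
tcp_pos: [0.4262, -0.5679, 0.2871]
tool_rot: [-1.576, -0.003, -0.677]
contact_force: [-1.1, -0.7, -1.4]
opening: 0.0575
```

Request:
send_rows(dp=[[0, 0, 0], [0, 0, 0], [0, 0, 0], [0, 0, 0], [0, 0, 0]], angular=[[0, -0.7, 0], [0, -0.7, 0], [0, -0.7, 0], [0, -0.7, 0], [0, -0.5, 0]], grip=[50, 50, 50, 50, 50])

```text
time_s: 47.02
tcp_pos: [0.4258, -0.5682, 0.2871]
tool_rot: [-1.578, -0.001, -0.314]
contact_force: [-0.6, -1.1, -3.7]
opening: 0.0576
```

Request:
send_rows(dp=[[0, 0, 0], [0, 0, 0], [0, 0, 0], [0, 0, 0], [0, 0, 0]], angular=[[0, 0, 0], [0, 0, 0], [0, 0, 0], [0, 0, 0], [0, 0, 0]], grip=[50, 50, 50, 50, 50])

```text
time_s: 47.43
tcp_pos: [0.4258, -0.5682, 0.2871]
tool_rot: [-1.578, -0.002, -0.317]
contact_force: [0.2, -0.7, -2.1]
opening: 0.0572
```

```bash
python3 - <<'E'
from h import *
show(); print(st()['torque'].round(2)); find('scene',['pointer']);find('side',['pointer'])
E
```

```text
[ 0.4258 -0.5682  0.2871] [-1.578 -0.002 -0.317] 47.43 0.0572 [ 0.2 -0.7 -2.1]
[ 0.03 -0.01  0.1 ]
scene pointer [(0.97, [0.391, -0.5447, 0.0978])]
side pointer [(0.59, [0.3298, -0.4382, 0.0658]), (0.56, [0.3916, -0.539, 0.1046])]
```

Turned 0.594 rad. Release, rise clear and check everything.

Request:
send_rows(dp=[[0, 0, 0], [0, 0, 0], [0, 0, 0], [0, 0, 0], [0, -0.2, 0]], angular=[[0, 0, 0], [0, 0, 0], [0, 0, 0], [0, 0, 0], [0, 0, 0]], grip=[60, 68, 70, 70, 70])

```text
time_s: 48.05
tcp_pos: [0.4261, -0.5683, 0.2937]
tool_rot: [-1.578, -0.002, -0.318]
contact_force: [-0.6, 0.3, 0.6]
opening: 0.0701
```

Request:
send_rows(dp=[[0, -0.4, 0], [0, -0.8, 0], [0, -0.9, 0], [0, -0.8, 0], [0, -0.8, 0]], angular=[[0, 0, 0], [0, 0, 0], [0, 0, 0], [0, 0, 0], [0, 0, 0]], grip=[70, 70, 70, 70, 70])

```text
time_s: 48.47
tcp_pos: [0.4253, -0.5663, 0.4079]
tool_rot: [-1.573, 0.004, -0.318]
contact_force: [-0.3, -0.9, 0.1]
opening: 0.07
```

Request:
send_rows(dp=[[0, -0.3, 0], [0, 0, 0], [0, 0, 0], [0, 0, 0], [0, 0, 0]], angular=[[0, 0.8, 0], [0, 1, 0], [0, 1, 0], [0, 1, 0], [0, 1, 0]], grip=[70, 70, 70, 70, 70])

```text
time_s: 48.88
tcp_pos: [0.4267, -0.5681, 0.4404]
tool_rot: [-1.579, -0.027, -0.843]
contact_force: [-0.3, -0.1, -0.2]
opening: 0.0701
```

```bash
python3 - <<'E'
from h import *
show()
im,r,p,o=find('wrist',['pointer','hold_mark','lever_tip']); reds(im,r,p)
im2,r,p,o=find('scene',['pointer','lever_tip','sample_cup_cc_mid','sample_cup_a_mid','grey_bottle','oil_dropper','forceps']); reds(im2,r,p)
cv2.imwrite('pics/end.png',np.vstack([im['color'][0:300,80:560],cv2.resize(im2['color'][180:400,140:520],(480,278))]))
E
```

```text
[ 0.4267 -0.5681  0.4404] [-1.579 -0.027 -0.843] 48.88 0.0701 [-0.3 -0.1 -0.2]
wrist pointer [(0.91, [0.3911, -0.5408, 0.0948]), (0.33, [0.3847, -0.5378, 0.0856])]
wrist hold_mark [(0.86, [0.3817, -0.5392, 0.0803])]
wrist lever_tip [(0.97, [0.4634, -0.4847, 0.1425])]
red [ 298   41   66   72 3720] [ 0.3705 -0.4886  0.097 ]
red [623 260  17  35 421] [ 0.6865 -0.4309  0.097 ]
scene pointer [(0.91, [0.3881, -0.5423, 0.0995])]
scene lever_tip [(0.93, [0.4545, -0.479, 0.1499])]
scene sample_cup_cc_mid [(0.89, [0.3311, -0.4399, 0.0697])]
scene sample_cup_a_mid [(0.86, [0.2886, -0.3824, 0.0684]), (0.66, [0.3708, -0.4887, 0.0697])]
scene grey_bottle [(0.79, [0.3713, -0.2088, 0.0296])]
scene oil_dropper [(0.89, [0.472, -0.2374, 0.0339])]
scene forceps [(0.48, [0.2973, -0.2193, 0.032]), (0.33, [0.3301, -0.4409, 0.0682])]
```

View pics/end.png

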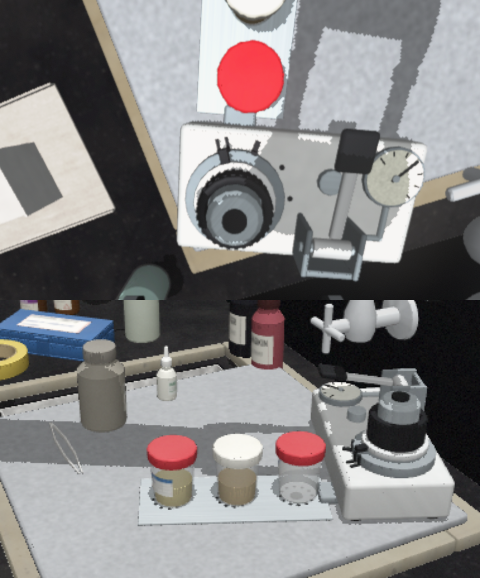

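The three cups stand upright on the plate. The pointer is on the double bar at (222,145), the needle is on the heavy third mark, the lever is up and the other things haven't moved. Handing in.

```bash
python3 -c "
from h import *
print(manip.close_job()); show()"
```

```text
the job is handed in; nothing more can be done
None
the job is handed in; nothing more can be done
```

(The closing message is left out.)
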